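Sanitise the shoe lasts in the gasketed chest

ROBOT

A 6-joint arm with a two-finger parallel gripper is mounted at the origin on the work surface. World frame = base frame: x ahead of the robot, y to its left, z up, the work surface at z = 0. Lengths are in m, angles in rad, forces in N, time in s.
With the tool pointing down it reaches from about 0.3 to 0.875 m from the base axis. Payload 6.4 kg.
Tool frame: the origin (TCP) lies between the finger pads; the fingertips stand ctrl.tip_extent ahead of it and the grasp point (between the pads) is the TCP (ctrl.tip_extent is the distance from the TCP to the fingertips, in m); z points along the fingers, y is the line along which they close (so a half turn about z gives the same grasp; the last joint's range is limited). The gripper opens to 85 mm and grips with 20 to 120 N. Pads are 22 mm wide; open, the fingers measure 114 mm over their backs; the gripper's body (76 mm by 85 mm) begins 54 mm behind the grasp point. The pads swing forward as they close: fully open they stand 13 mm farther back than shut.
Start: joints at [-1.532, 0.181, 1.607, -0, 1.354, -0.206], TCP at [0.139, -0.558, 0.25] pointing down, gripper open.
Joint ranges: [-2.99, 2.99], [-0.89, 2.07], [0.3, 2.58], [-1.14, 4.28], [0, 2.63], [-3.12, 3.12]. Speed limits (rad/s): [2.57, 2.57, 3.01, 3.14, 3.14, 3.14].

INTERFACE

Orientations are given as a unit quaternion [w, x, y, z].
In Python, from bench import ctrl gives the robot as it stands.
- The arm moves only by the tool send_rows, never from a script. Its arguments are lists of equal length, an entry for each row: "dr": the turn, a rotation vector about the tool's x, y, z in units of 6 degrees (1.0 is 6 degrees), a list of three; "xyz": the shift along the tool's x, y, z in cm, a list of three; "jaw": the opening in per cent of the stroke, from 0 (shut) to 100 (fully open). In form: {"dr": [[wx, wy, wz], ...], "xyz": [[dx, dy, dz], ...], "jaw": [jaw, ...]}. A call has exactly 8 rows; each row is the pose to reach, as a shift and turn from the pose commanded when the call began, along the tool's axes at that moment; what a row does not reach only later rows make up. A row lasts 1/8 s, in which the tool goes at most 62.5 mm and 10.7 degrees, less where a joint would pass 70% of its speed; a pose out of reach is approached as far as the arm can. A call with a gripper value outside its range is refused whole. The fingers move at their own pace and stop on an object; the grip force is fixed at half the most. Time passes only in rows, so rows that repeat a pose let the fingers close, or fill a call up. It gives the time, the measured TCP pose, the force, the opening and the grip force at its end, in the units of the state.
- ctrl.get_obs(): the state, without advancing time (a new reading comes with each control period).
- ctrl.camera(name): name is "scene" or "side" or "wrist"; returns the picture (480x640x3 uint8, red, green, blue); there is no depth.
- ctrl.calibration(name): a dict with "camera_matrix" (3x3 intrinsics, pixels), "world_from_camera" (4x4, takes a point from camera to world coordinates). Camera axes: x right, y up, looking along -z (the intrinsics and any distortion apply to the point x, -y, -z); pixel columns grow to the right and rows downward; lengths in m; the calibration is good to about 2 mm. The wrist camera is an equidistant fisheye: a pixel r from the principal point sees the ray r / f radians off the axis. A picture is of the moment at which its call begins: read the wrist's pose just before it. calibration takes no time and is no camera call; for the wrist camera it gives the pose at the moment of the call.
- ctrl.hand_in(): hands the job in; it is judged then, once.
The state is a dict: "time_s": time; "q": joint angles; "dq": joint speeds; "joint_efforts": joint torques, N m; "eef_pos": TCP position; "eef_rot": TCP orientation; "wrist_force": force on the tool from outside, world axes, zero at the start; "torque": the same for the moment, N m; "opening": opening from 0.0 (shut) to 1.0 (fully open); "grasp_force": force on a finger pad.
Only numpy, scipy, OpenCV 4.12 (cv2) and the standard library are available. Lean on these libraries where they do the work, as an engineer would, in place of code of your own. Each camera call takes 0.05 s, during which the arm holds its last target. There are 200 camera calls.

TASK

The brush in the open treatment chest is done: put it back in the crate. Stand every shoe last from the crate (two to four shoe-shaped forms with a tall block at the heel) on its sole inside the chest; the toe block stays in the crate. Then close the lid, turn its T-handle clockwise as far as it goes so that the lid is drawn tight on its gasket, and only then press the start button on the ledge; leave the other things on the counter where they are.

Things in the scene. Friction and masses are not known exactly. Their poses are not given: they have to be found in the camera images.
- chest: white chest, fixed. Origin: centre of its underside. Inside 190 (x) x 220 (y), walls 12, inner floor z = 12, rim z = 118, rubber gasket on the -y rim up to z = 127. Grey ledge on the -x side (x -167 to -107, y -80 to 40), 80 high, with the start button. Lid hinged on the +y rim. Steel keeper inside the -y wall just under the rim (x -16 to 36, y -110 to -86): keep lasts clear of it
- lid (a joint): lid angle: 0 = drawn fully tight, about 0.027 = resting on the soft gasket, 1.57 = upright; starts open, leaning back (1.65 to 1.8). Aluminium, 216 x 246 x 12. Its stiff hinge holds it at any angle (2 to 6 N at the free edge move it). Squeezing the gasket flat takes about 15 N at the free edge; pushed by hand it springs back, only the latch holds it
- lid_hinge (a point): point on the hinge axis in the middle of the +y rim (chest frame 0, 122, 121 mm), on the lid's underside; the axis runs along the chest's x. The orientation is the lid's: with the lid shut its axes equal the chest's; the lid stretches 245 along its own -y, its outer face is at its own z = +12
- lid_edge (a point): middle of the lid's free edge, on the outer face, 244 from the hinge
- latch (a joint): angle of the T-handle: 0 = free (bar along the lid's free edge), growing clockwise seen from above the shut lid to 1.57 = home (bar across the edge); starts at 0 to 0.2. With the lid down on the gasket (lid below 0.04) turning it slides a pawl under a sloping keeper that draws the lid down; takes about 0.4 N m. Stays where it is left; locked from 1.35 on
- latch_grip (a point): centre of the black T-bar (84 long, 16 wide, 18 high) on the lid's outer face, 187 from the hinge, in the middle of the lid's width. The bar's centre stands 39 above the outer face on a shaft 22 thick, 30 free under the bar. Its own x axis runs along the bar, z along the turning axis, out of the lid
- start (a joint): travel of the start button, 0 to 0.006 m downwards, sprung, about 5 N fully down; pressed when over 0.004
- start_top (a point): centre of the top of the grey round start button (28 across), on the ledge of the chest
- crate: plywood crate, fixed, 262 (x) x 362 (y) x 75 high, walls and floor 6 thick, open on top. Origin: centre of its underside. Its things lie about along x in a row across y, 58 apart, heel and toe either way round
- last1: wooden child's shoe last (solid shoe-shaped form), 150 long, 40 wide: low foot 28 high and, near the heel end, an upright block (cone) 40 long x 32 wide rising to 70, centred at x = -45 mm. Origin: centre of the sole; +x to the toe, z up. Grip the cone fore and aft (40) or across (32). 0.16 to 0.29 kg. May be absent (None)
- last2: wooden child's shoe last (solid shoe-shaped form), 150 long, 40 wide: low foot 28 high and, near the heel end, an upright block (cone) 40 long x 32 wide rising to 70, centred at x = -45 mm. Origin: centre of the sole; +x to the toe, z up. Grip the cone fore and aft (40) or across (32). 0.16 to 0.29 kg. May be absent (None)
- last3: wooden child's shoe last (solid shoe-shaped form), 150 long, 40 wide: low foot 28 high and, near the heel end, an upright block (cone) 40 long x 32 wide rising to 70, centred at x = -45 mm. Origin: centre of the sole; +x to the toe, z up. Grip the cone fore and aft (40) or across (32). 0.16 to 0.29 kg. May be absent (None)
- last4: wooden child's shoe last (solid shoe-shaped form), 150 long, 40 wide: low foot 28 high and, near the heel end, an upright block (cone) 40 long x 32 wide rising to 70, centred at x = -45 mm. Origin: centre of the sole; +x to the toe, z up. Grip the cone fore and aft (40) or across (32). 0.16 to 0.29 kg. May be absent (None)
- brush: shoe brush that starts in the middle of the chest: wooden back 150 (x) x 42 over black bristles, 40 high, with a raised grip in the middle, 50 (x) x 24, rising to 68. Origin: centre of its underside, x along it. Goes back into the crate: one end of the row there (crate y about +145) starts empty, as do the places of absent lasts
- toeblock: wooden toe block in the crate, 90 x 40 x 30, flat on top, no upright block. Origin: centre of its underside. Stays in the crate.
- tin: closed polish tin, 72 across, 26 high, on the table beyond the crate; leave alone
- cleaner: white cleaner bottle, 150 high, beyond the crate and the chest; leave alone
- shoe: dark shoe, 200 long, beyond the crate; leave alone
Mind the look-alikes: they are no part of the job. What is shaped like the last2 but yellow is not meant.

How it is judged:
By the outcome, as a careful person would: the job done as asked, in the order asked, and still so for the second after the job is handed in, with the robot touching nothing.
Of last1, last2, last3, last4 only 2 to 4 are there at a start; the rules pass over those that are not, and their reading is None.
At some moment in a run one of last1, last2, last3, last4 may be knocked a few centimetres aside while the robot is not near it.
It also fails if it takes over 210 s, if anything falls off the work surface, if the arm or the gripper's body presses on something with over 40 N, if the wrist force passes 120 N, or if a joint passes its speed limit or range.

## Working session

There is one attempt and no reset: what is moved stays moved. The work goes in short steps, Python scripts to look and compute and a tool call to move; the robot and the scene stay as the last step left them, time stands still between calls to the robot, and variables do not carry over. Pictures are saved under pics/ and viewed, at most 14 in all, crops included, and the job is handed in when it is done.

Besides the shell and the picture viewer there is one more tool, called after "Call:" as name(argument=value, ...), one argument or row to a line, values as JSON. send_rows: Moves the arm, as the interface text tells. Its arguments: {"type":"object","properties":{"dr":{"type":"array","items":{"type":"array","items":{"type":"number"}}},"xyz":{"type":"array","items":{"type":"array","items":{"type":"number"}}},"jaw":{"type":"array","items":{"type":"number"}}},"required":["dr","xyz","jaw"]}

```bash
ls; mkdir -p pics; python3 - <<'E'
from bench import ctrl
import cv2,numpy as np
o=ctrl.get_obs();print(o, ctrl.tip_extent)
for n in("scene","side","wrist"):
    c=ctrl.calibration(n);print(n,np.round(c["camera_matrix"],1).tolist(),np.round(c["world_from_camera"],4).tolist(),[k for k in c])
    cv2.imwrite(f"pics/{n}0.png",ctrl.camera(n)[:,:,::-1])
E
```

```text
pics
{'time_s': 0.0, 'q': array([-1.53227846e+00,  1.81564722e-01,  1.60804174e+00, -2.10608092e-05,
        1.35379789e+00, -2.06286096e-01]), 'dq': array([ 0.0003219 ,  0.00050431,  0.00025821, -0.00012654,  0.00183406,
       -0.00070828]), 'joint_efforts': array([ 4.56953067e-04, -4.44871759e+01, -3.51337659e+01, -2.00293025e-04,
        8.97963066e-03, -8.37719057e-06]), 'eef_pos': array([ 0.13935797, -0.55730197,  0.24935451]), 'eef_rot': array([-9.03528939e-04,  9.92517540e-01,  1.22098777e-01,  6.56523299e-05]), 'wrist_force': array([-1.02080182,  0.09851874,  0.01036541]), 'torque': array([-0.00161738, -0.0299453 ,  0.027095  ]), 'grasp_force': 0.0, 'opening': 1.000054839008113} 0.019
scene [[599.4, 0.0, 325.8], [0.0, 599.4, 236.5], [0.0, 0.0, 1.0]] [[0.6543, -0.5222, 0.547, 1.1519], [0.7562, 0.4542, -0.471, -0.5365], [-0.0025, 0.7218, 0.6921, 0.9149], [0.0, 0.0, 0.0, 1.0]] ['camera_matrix', 'world_from_camera']
side [[497.8, 0.0, 321.4], [0.0, 497.8, 240.0], [0.0, 0.0, 1.0]] [[-0.7575, -0.4136, 0.5052, 1.0091], [0.6527, -0.4652, 0.5979, 0.559], [-0.0122, 0.7826, 0.6223, 0.7352], [0.0, 0.0, 0.0, 1.0]] ['camera_matrix', 'world_from_camera']
wrist [[371.6, 0.0, 313.0], [0.0, 371.6, 241.8], [0.0, 0.0, 1.0]] [[0.2414, 0.9341, 0.263, 0.2057], [-0.9704, 0.2328, 0.064, -0.5419], [-0.0014, -0.2706, 0.9627, 0.3724], [0.0, 0.0, 0.0, 1.0]] ['camera_matrix', 'world_from_camera']
```

View pics/scene0.png

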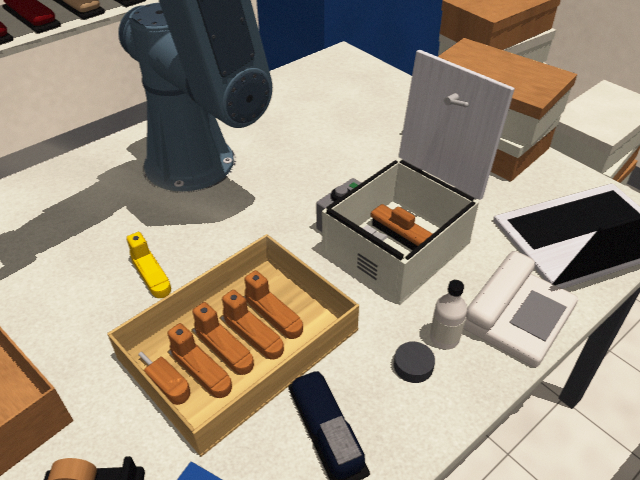

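View pics/side0.png

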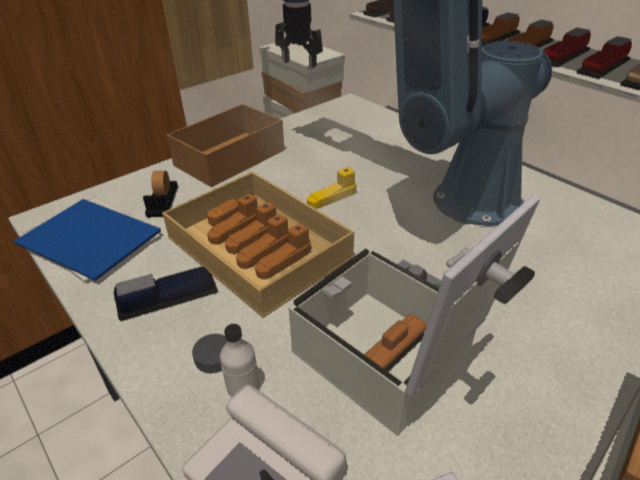

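The scene shows the crate with the toe block at (165,378) and four lasts with cones at about (180,333), (204,312), (233,298) and (256,278). The brush is in the chest at (402,220), the yellow decoy at (150,265), and the lid is open.

```bash
python3 - <<'E'
import cv2
a=cv2.imread("pics/scene0.png")
cv2.imwrite("pics/c1.png",cv2.resize(a[40:310,310:520],None,fx=2.2,fy=2.2,interpolation=cv2.INTER_CUBIC))
cv2.imwrite("pics/c2.png",cv2.resize(a[230:460,100:370],None,fx=2.6,fy=2.6,interpolation=cv2.INTER_CUBIC))
E
```

```text
(no output)
```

View pics/c1.png

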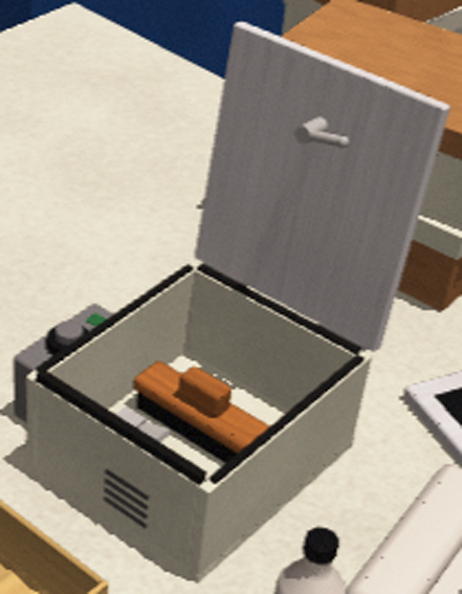

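View pics/c2.png

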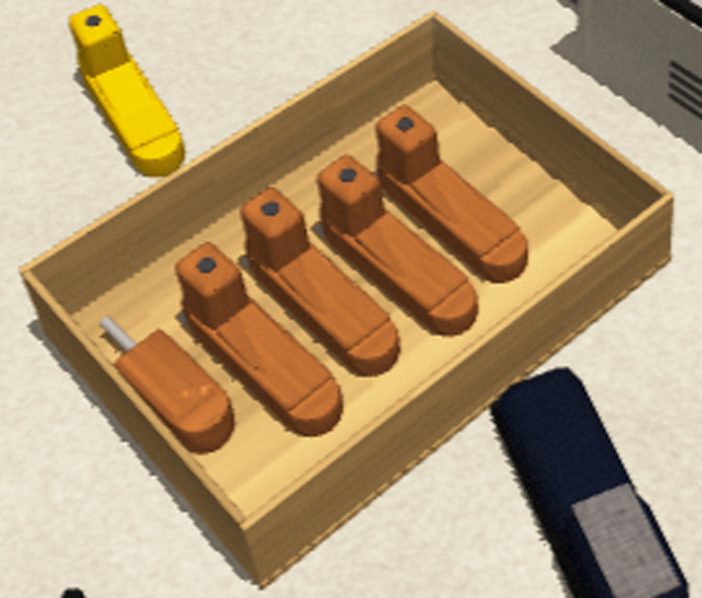

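```bash
cat > h.py <<'E'
from bench import ctrl
import numpy as np, cv2
from scipy.spatial.transform import Rotation as R
def ray(n,px,cal=None):
    c=cal or ctrl.calibration(n);K=np.array(c["camera_matrix"]);T=np.array(c["world_from_camera"])
    u=np.array([(px[0]-K[0,2])/K[0,0],(px[1]-K[1,2])/K[1,1]])
    if n=="wrist":
        r=np.hypot(*u);d=np.array([u[0]/r*np.sin(r),-u[1]/r*np.sin(r),-np.cos(r)])
    else: d=np.array([u[0],-u[1],-1.])
    return T[:3,3],T[:3,:3]@d
def at(n,px,z,cal=None):
    p,d=ray(n,px,cal);return p+d*(z-p[2])/d[2]
def proj(n,P,cal=None):
    c=cal or ctrl.calibration(n);K=np.array(c["camera_matrix"]);T=np.array(c["world_from_camera"])
    p=T[:3,:3].T@(np.asarray(P)-T[:3,3]);x,y,z=p[0],-p[1],-p[2]
    if n=="wrist":
        r=np.hypot(x,y);t=np.arctan2(r,z);x,y,z=x/r*t,y/r*t,1
    return np.array([K[0,0]*x/z+K[0,2],K[1,1]*y/z+K[1,2]])
def tool():
    o=ctrl.get_obs();q=o["eef_rot"];return o["eef_pos"],R.from_quat([q[1],q[2],q[3],q[0]]).as_matrix()
def go(target,yaw=None,Rt=None):
    "shift (cm) in tool axes, and turn (6deg units) to a down-pointing pose whose tool y has the world yaw (mod pi)"
    p,M=tool();s=M.T@(np.asarray(target)-p)*100
    if Rt is None and yaw is not None:
        best=None
        for k in(0,np.pi):
            y=np.array([np.cos(yaw+k),np.sin(yaw+k),0]);z=np.array([0,0,-1.]);m=np.c_[np.cross(y,z),y,z]
            v=R.from_matrix(M.T@m).as_rotvec()
            if best is None or np.linalg.norm(v)<np.linalg.norm(best): best=v
        w=best
    else: w=R.from_matrix(M.T@Rt).as_rotvec() if Rt is not None else np.zeros(3)
    print("pos",p.round(4),"xyz cm",s.round(2),"dr",(np.degrees(w)/6).round(2),"rows>=",max(np.linalg.norm(s)/6.25,np.degrees(np.linalg.norm(w))/10.7).round(1))
E
python3 - <<'E'
from h import *
f1=lambda p:(310+p[0]/2.2,40+p[1]/2.2); f2=lambda p:(100+p[0]/2.6,230+p[1]/2.6)
c=[at("scene",f1(p),z) for p,z in [((210,488),.118),((33,378),.118),((370,355),.118),((195,265),.118)]]
for x in c:print("chest",x.round(4))
k=[at("scene",f2(p),.075) for p in [(22,270),(435,13),(673,197),(247,523)]]
for x in k:print("crate",x.round(4))
k=np.array(k);print("centre",k.mean(0))
for a,b in [((206,266),(315,415)),((271,209),(378,352)),((348,175),(458,310)),((405,124),(508,255))]:
    A=at("scene",f2(a),.076);B=at("scene",f2(b),.03);d=(B-A)[:2];print("cone",A.round(4),"yaw",np.degrees(np.arctan2(d[1],d[0])),np.hypot(*d))
print("brush grip",at("scene",f1((208,378)),.08),at("scene",f1((185,375)),.08),at("scene",f1((230,385)),.08),"btn",at("scene",f1((68,330)),.09),at("scene",f1((97,322)),.08))
E
```

```text
chest [0.6689 0.0723 0.118 ]
chest [0.4667 0.0514 0.118 ]
chest [0.6478 0.3087 0.118 ]
chest [0.4438 0.2865 0.118 ]
crate [ 0.4251 -0.4088  0.075 ]
crate [ 0.4066 -0.0517  0.075 ]
crate [ 0.6639 -0.0382  0.075 ]
crate [ 0.6799 -0.3928  0.075 ]
centre [ 0.54386332 -0.22289401  0.075     ]
cone [ 0.5035 -0.3146  0.076 ] yaw 1.6134005754559653 0.1151773474035802
cone [ 0.4904 -0.2554  0.076 ] yaw 1.4227462631683958 0.1154794942765412
cone [ 0.4999 -0.1978  0.076 ] yaw 3.262649985137547 0.11429499134462606
cone [ 0.4869 -0.1389  0.076 ] yaw 1.5278555614452252 0.11290116142219622
brush grip [0.54379372 0.20556543 0.08      ] [0.52632637 0.19210255 0.08      ] [0.56447386 0.21403614 0.08      ] btn [0.41127522 0.14459418 0.09      ] [0.41199605 0.18318843 0.08      ]
```

```bash
python3 - <<'E'
from h import *
go([.545,.195,.27],np.radians(6))
E
```

```text
pos [ 0.1394 -0.5574  0.2496] xyz cm [ 57.59 -63.17  -1.94] dr [-1.000e-02 -1.000e-02 -1.366e+01] rows>= 13.7
```

Call:
send_rows(
  dr=[
    [0, 0, -1],
    [0, 0, -2],
    [0, 0, -3],
    [0, 0, -4],
    [0, 0, -5],
    [0, 0, -6],
    [0, 0, -7],
    [0, 0, -7],
  ],
  xyz=[
    [3.8, -4.2, -0.2],
    [7.6, -8.4, -0.4],
    [11.4, -12.6, -0.6],
    [15.2, -16.8, -0.8],
    [19, -21, -1],
    [22.8, -25.2, -1.2],
    [26.6, -29.4, -1.4],
    [28.6, -31.6, -1.5],
  ],
  jaw=[100, 100, 100, 100, 100, 100, 100, 100],
)

```text
time_s: 1.15
eef_pos: [0.3409, -0.1796, 0.2653]
eef_rot: [0.0, 0.882, 0.471, 0.0]
wrist_force: [0.8, -1.2, -0.2]
opening: 1.003
grasp_force: 0.0
```

```bash
python3 - <<'E'
from h import *
go([.545,.195,.27],np.radians(6));print(ctrl.get_obs()["q"])
E
```

```text
pos [ 0.3409 -0.1796  0.2653] xyz cm [42.49 -3.86 -0.45] dr [ 0.   -0.   -6.63] rows>= 6.8
[-7.95960931e-01 -2.94510473e-01  2.02759165e+00  3.89140136e-04
  1.40825948e+00 -2.06385846e-01]
```

Call:
send_rows(
  dr=[
    [0, 0, -1],
    [0, 0, -2],
    [0, 0, -3],
    [0, 0, -4],
    [0, 0, -5],
    [0, 0, -6],
    [0, 0, -6.6],
    [0, 0, -6.6],
  ],
  xyz=[
    [6, -0.6, 0],
    [12, -1.1, 0],
    [18, -1.7, 0],
    [24, -2.2, 0],
    [30, -2.8, 0],
    [36, -3.3, -0.3],
    [42.5, -3.9, -0.5],
    [42.5, -3.9, -0.5],
  ],
  jaw=[100, 100, 100, 100, 100, 100, 100, 100],
)

```text
time_s: 2.15
eef_pos: [0.546, 0.1957, 0.2692]
eef_rot: [-0.001, 0.67, 0.743, -0.0]
wrist_force: [0.6, -0.1, -0.5]
opening: 1.001
grasp_force: 0.0
```

```bash
python3 - <<'E'
from h import *
c=ctrl.calibration("wrist");np.save("cal1.npy",c,allow_pickle=True);p,M=tool();print(p,np.degrees(np.arctan2(M[1,1],M[0,1])),ctrl.get_obs()["q"])
cv2.imwrite("pics/w1.png",ctrl.camera("wrist")[:,:,::-1])
E
```

```text
[0.54597408 0.19566459 0.26920643] 5.905631059413295 [1.39210713e-01 1.76840288e-01 1.57279614e+00 7.16561801e-04
 1.39305609e+00 3.60113000e-02]
```

View pics/w1.png

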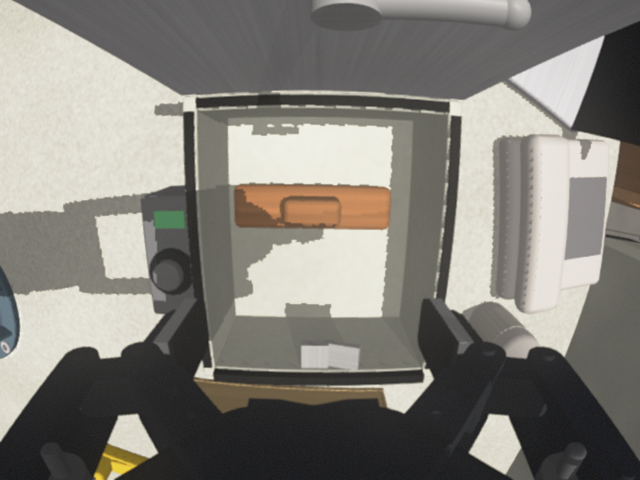

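The picture shows the brush grip at (312,208), the chest corners at roughly (187,99), (459,101), (208,379) and (424,380), the start button at (170,271) and the keeper at (330,356).

```bash
python3 - <<'E'
from h import *
c=np.load("cal1.npy",allow_pickle=True).item()
A=lambda p,z:at("wrist",p,z,c)
for n,p,z in[("grip",(312,208),.08),("endL",(237,206),.052),("endR",(389,207),.052),("btn",(170,271),.09),("rim",(187,99),.118),("rim",(461,100),.118),("rim-",(207,377),.125),("rim-",(424,380),.125),("in",(229,121),.012),("in",(391,125),.012),("in",(235,317),.012),("in",(384,317),.012),("keepL",(302,346),.11),("keepR",(359,347),.11),
]:
  print(n,A(p,z).round(4))
E
```

```text
grip [0.5436 0.2053 0.08  ]
endL [0.4735 0.1953 0.052 ]
endR [0.616 0.209 0.052]
btn [0.4202 0.1376 0.09  ]
rim [0.4408 0.2876 0.118 ]
rim [0.6473 0.3096 0.118 ]
rim- [0.4638 0.052  0.125 ]
rim- [0.6602 0.0683 0.125 ]
in [0.4508 0.2755 0.012 ]
in [0.616 0.288 0.012]
in [0.4685 0.0571 0.012 ]
in [0.6404 0.075  0.012 ]
keepL [0.5467 0.0881 0.11  ]
keepR [0.5971 0.0917 0.11  ]
```

```bash
python3 - <<'E'
from h import *
go([.544,.204,.073],np.radians(5.5))
E
```

```text
pos [0.5454 0.1941 0.2692] xyz cm [ 1.   -0.   19.62] dr [-0.02  0.    0.05] rows>= 3.1
```

Call:
send_rows(
  dr=[
    [0, 0, 0],
    [0, 0, 0],
    [0, 0, 0],
    [0, 0, 0],
    [0, 0, 0],
    [0, 0, 0],
    [0, 0, 0],
    [0, 0, 0],
  ],
  xyz=[
    [0.5, 0, 5],
    [1, 0, 10],
    [1, 0, 14],
    [1, 0, 17],
    [1, 0, 19],
    [1, 0, 19.6],
    [1, 0, 19.6],
    [1, 0, 19.6],
  ],
  jaw=[100, 100, 100, 100, 100, 100, 100, 0],
)

```text
time_s: 3.2
eef_pos: [0.5455, 0.2023, 0.0757]
eef_rot: [0.001, 0.672, 0.741, 0.001]
wrist_force: [-0.5, -0.1, -0.7]
opening: 0.815
grasp_force: 0.0
```

Call:
send_rows(
  dr=[
    [0, 0, 0],
    [0, 0, 0],
    [0, 0, 0],
    [0, 0, 0],
    [0, 0, 0],
    [0, 0, 0],
    [0, 0, 0],
    [0, 0, 0],
  ],
  xyz=[
    [0, 0, 0],
    [0, 0, 0],
    [0, 0, 0],
    [0, 0, -2],
    [0, 0, -5],
    [0, 0, -9],
    [0, 0, -13],
    [0, 0, -15],
  ],
  jaw=[0, 0, 0, 0, 0, 0, 0, 0],
)

```text
time_s: 4.2
eef_pos: [0.5453, 0.2025, 0.2282]
eef_rot: [0.001, 0.671, 0.741, 0.002]
wrist_force: [0.9, -0.3, -0.8]
opening: 0.571
grasp_force: 63.3
```

```bash
python3 - <<'E'
from h import *
print(ctrl.get_obs()["grasp_force"])
go([.537,-.077,.20],np.radians(3))
E
```

```text
63.30925226211548
pos [0.5453 0.2025 0.2282] xyz cm [-27.73  -3.58   2.8 ] dr [ 0.04 -0.    0.44] rows>= 4.5
```

Call:
send_rows(
  dr=[
    [0, 0, 0],
    [0, 0, 0.1],
    [0, 0, 0.2],
    [0, 0, 0.4],
    [0, 0, 0.4],
    [0, 0, 0.4],
    [0, 0, 0.4],
    [0, 0, 0.4],
  ],
  xyz=[
    [-5, -0.6, 0],
    [-10, -1.2, 0],
    [-15, -1.9, 0],
    [-20, -2.6, 0],
    [-25, -3.3, 0.5],
    [-27.7, -3.6, 2.8],
    [-27.7, -3.6, 2.8],
    [-27.7, -3.6, 2.8],
  ],
  jaw=[0, 0, 0, 0, 0, 0, 0, 0],
)

```text
time_s: 5.2
eef_pos: [0.5358, -0.0765, 0.1971]
eef_rot: [0.0, 0.687, 0.727, 0.0]
wrist_force: [-0.1, 0.3, -0.7]
opening: 0.568
grasp_force: 63.1
```

```bash
python3 - <<'E'
from h import *
c=ctrl.calibration("wrist");np.save("cal2.npy",c,allow_pickle=True)
cv2.imwrite("pics/w2.png",ctrl.camera("wrist")[:,:,::-1])
go([.537,-.077,.07],np.radians(3))
E
```

```text
pos [ 0.5361 -0.0762  0.1973] xyz cm [-0.08  0.07 12.73] dr [0.01 0.   0.04] rows>= 2.0
```

View pics/w2.png

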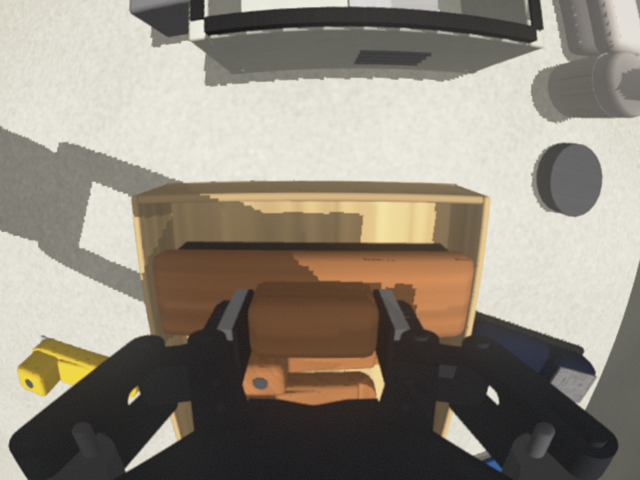

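The brush hangs over the empty row at the +y end of the crate (250-480, 250-330), clear of the nearest last at (300,385).

Call:
send_rows(
  dr=[
    [0, 0, 0],
    [0, 0, 0],
    [0, 0, 0],
    [0, 0, 0],
    [0, 0, 0],
    [0, 0, 0],
    [0, 0, 0],
    [0, 0, 0],
  ],
  xyz=[
    [0, 0, 4],
    [0, 0, 8],
    [0, 0, 11],
    [0, 0, 12.3],
    [0, 0, 12.7],
    [0, 0, 12.7],
    [0, 0, 12.7],
    [0, 0, 12.7],
  ],
  jaw=[0, 0, 0, 0, 0, 0, 0, 90],
)

```text
time_s: 6.25
eef_pos: [0.5365, -0.0772, 0.0702]
eef_rot: [0.001, 0.687, 0.727, 0.0]
wrist_force: [0.6, 0.3, 0.6]
opening: 0.766
grasp_force: 0.0
```

Call:
send_rows(
  dr=[
    [0, 0, 0],
    [0, 0, 0],
    [0, 0, 0],
    [0, 0, 0],
    [0, 0, 0],
    [0, 0, 0],
    [0, 0, 0],
    [0, 0, 0],
  ],
  xyz=[
    [0, 0, 0],
    [0, 0, 0],
    [0, 0, -3],
    [0, 0, -8],
    [0, 0, -13],
    [2, 4, -18],
    [4, 8, -22],
    [4, 8, -22],
  ],
  jaw=[90, 90, 90, 90, 90, 90, 90, 90],
)

```text
time_s: 7.25
eef_pos: [0.6169, -0.0316, 0.2939]
eef_rot: [0.004, 0.686, 0.727, 0.002]
wrist_force: [-0.3, 0.3, -0.3]
opening: 0.899
grasp_force: 0.0
```

```bash
python3 - <<'E'
from h import *
p,M=tool();print(p)
cv2.imwrite("pics/s1.png",cv2.resize(ctrl.camera("scene")[200:470,100:500,::-1],None,fx=2,fy=2,interpolation=cv2.INTER_CUBIC))
E
```

```text
[ 0.61694073 -0.03159807  0.29387696]
```

View pics/s1.png

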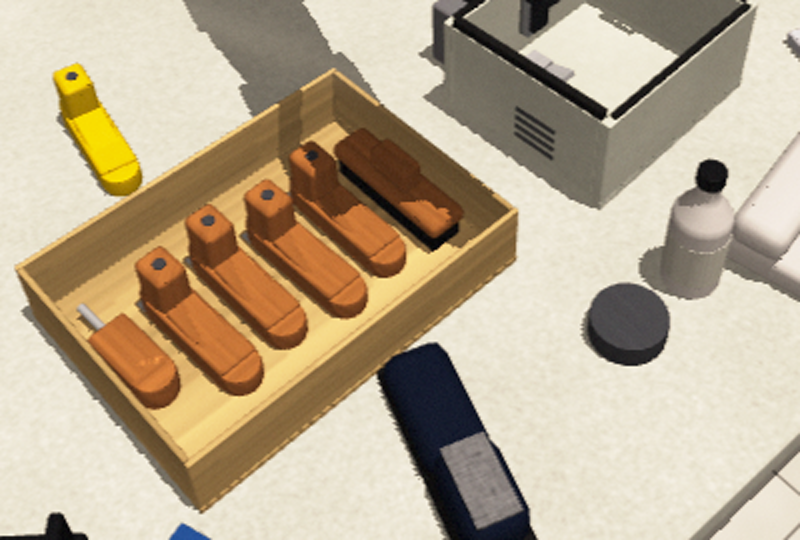

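The brush lies in the crate beside the last at (345,205), and the four lasts are unmoved: cone tops at (312,155), (267,196), (208,220) and (159,263).

```bash
cat >> h.py <<'E'
C=np.array([.554,.179]);YC=np.radians(5.6)
def chest(x,y,z): 
    return np.array([C[0]+x*np.cos(YC)-y*np.sin(YC),C[1]+x*np.sin(YC)+y*np.cos(YC),z])
E
python3 - <<'E'
from h import *
for p in[(312,155),(267,196),(208,220),(159,263)]: print(at("scene",(100+p[0]/2,200+p[1]/2),.076).round(4))
for y in(.075,.03,-.015,-.06):print(chest(-.035,y,0))
go([.487,-.139,.17],np.radians(2))
go([.487,-.139,.061],np.radians(2))
E
```

```text
[ 0.4868 -0.1383  0.076 ]
[ 0.5008 -0.1992  0.076 ]
[ 0.4894 -0.2552  0.076 ]
[ 0.5022 -0.3134  0.076 ]
[0.51184832 0.25022665 0.        ]
[0.51623955 0.20544142 0.        ]
[0.52063078 0.16065619 0.        ]
[0.52502201 0.11587095 0.        ]
pos [ 0.6148 -0.032   0.291 ] xyz cm [ -9.93 -13.42  12.07] dr [0.03 0.01 0.22] rows>= 3.3
pos [ 0.6148 -0.032   0.291 ] xyz cm [ -9.92 -13.46  22.97] dr [0.03 0.01 0.22] rows>= 4.5
```

Call:
send_rows(
  dr=[
    [0, 0, 0.1],
    [0, 0, 0.2],
    [0, 0, 0.2],
    [0, 0, 0.2],
    [0, 0, 0.2],
    [0, 0, 0.2],
    [0, 0, 0.2],
    [0, 0, 0.2],
  ],
  xyz=[
    [-4, -4, 2],
    [-7, -9, 5],
    [-9.9, -13.4, 8],
    [-9.9, -13.4, 13],
    [-9.9, -13.4, 18],
    [-9.9, -13.4, 22],
    [-9.9, -13.4, 23],
    [-9.9, -13.4, 23],
  ],
  jaw=[85, 85, 85, 85, 85, 85, 85, 85],
)

```text
time_s: 8.3
eef_pos: [0.4842, -0.1387, 0.0588]
eef_rot: [-0.001, 0.695, 0.719, -0.0]
wrist_force: [-0.1, -1.1, -0.2]
opening: 0.85
grasp_force: 0.0
```

Call:
send_rows(
  dr=[
    [0, 0, 0],
    [0, 0, 0],
    [0, 0, 0],
    [0, 0, 0],
    [0, 0, 0],
    [0, 0, 0],
    [0, 0, 0],
    [0, 0, 0],
  ],
  xyz=[
    [0, 0, 0],
    [0, 0, 0],
    [0, 0, 0],
    [0, 0, 0],
    [0, 0, -3],
    [0, 0, -8],
    [0, 0, -13],
    [0, 0, -14],
  ],
  jaw=[0, 0, 0, 0, 0, 0, 0, 0],
)

```text
time_s: 9.3
eef_pos: [0.4871, -0.1398, 0.2034]
eef_rot: [0.004, 0.694, 0.72, 0.001]
wrist_force: [-0.1, 0.3, -2.6]
opening: 0.459
grasp_force: 61.3
```

```bash
python3 - <<'E'
from h import *
go(chest(-.035,.075,.20),YC)
E
```

```text
pos [ 0.4871 -0.1398  0.2034] xyz cm [38.89  3.87  0.21] dr [ 0.06  0.04 -0.59] rows>= 6.3
```

Call:
send_rows(
  dr=[
    [0, 0, -0.1],
    [0, 0, -0.2],
    [0, 0, -0.3],
    [0, 0, -0.4],
    [0, 0, -0.5],
    [0, 0, -0.6],
    [0, 0, -0.6],
    [0, 0, -0.6],
  ],
  xyz=[
    [5, 0.5, 0],
    [10, 1, 0],
    [16, 1.6, 0],
    [22, 2.2, 0],
    [28, 2.8, 0],
    [34, 3.4, 0],
    [38.2, 3.8, 0.2],
    [38.2, 3.8, 0.2],
  ],
  jaw=[0, 0, 0, 0, 0, 0, 0, 0],
)

```text
time_s: 10.3
eef_pos: [0.508, 0.2467, 0.1953]
eef_rot: [-0.001, 0.67, 0.742, -0.001]
wrist_force: [0.4, -0.5, -3.1]
opening: 0.46
grasp_force: 61.3
```

```bash
python3 - <<'E'
from h import *
c=ctrl.calibration("wrist");np.save("cal3.npy",c,allow_pickle=True)
cv2.imwrite("pics/w3.png",ctrl.camera("wrist")[:,:,::-1])
go(chest(-.035,.068,.068),YC)
E
```

```text
pos [0.5082 0.2451 0.1954] xyz cm [-0.21  0.45 12.74] dr [-0.03  0.01  0.03] rows>= 2.0
```

View pics/w3.png

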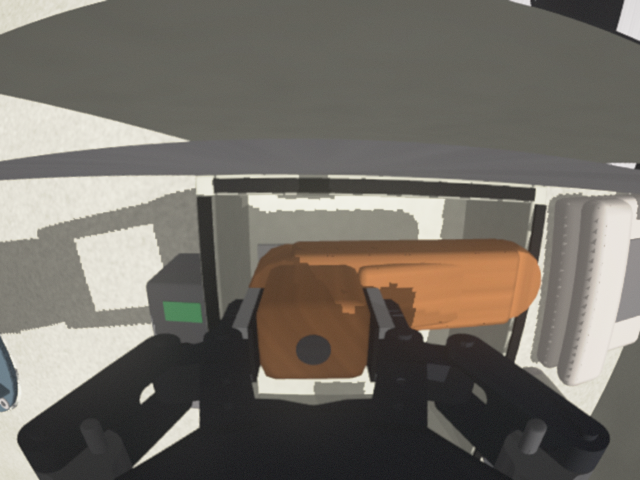

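```bash
python3 - <<'E'
from h import *
c=np.load("cal3.npy",allow_pickle=True).item()
a=at("wrist",(203,182),.118,c);b=at("wrist",(541,186),.118,c);print(a,b,(a+b)/2, np.degrees(np.arctan2(*(b-a)[1::-1])))
m=(a+b)/2;print("C est",m[:2]-.122*np.array([-np.sin(YC),np.cos(YC)]))
ex=np.array([np.cos(YC),np.sin(YC),0])
for px,x in[((235,22),-.108),((448,105),.108)]:
    p,d=ray("scene",(310+px[0]/2.2,40+px[1]/2.2));o=chest(0,0,0)
    t=(x-ex@(p-o))/(ex@d);q=p+t*d-o;ey=np.array([-np.sin(YC),np.cos(YC),0]);y=ey@q;z=q[2];print(y,z,"lid ang",np.arctan2(z-.121,.122-y),np.hypot(z-.121,y-.122))
T=c["world_from_camera"];p,M=tool();print((M.T@(np.array(T)[:3,3]-p)).round(3))
E
```

```text
[0.44189817 0.28605368 0.118     ] [0.64253378 0.30787029 0.118     ] [0.54221598 0.29696198 0.118     ] 6.205817224418121
C est [0.55412109 0.17554424]
0.15415282718845869 0.3625827345109589 lid ang 1.7031111318328438 0.2437129908519514
0.15411171971448076 0.3644362572423582 lid ang 1.7019493012803715 0.24554505469096494
[ 0.069 -0.001 -0.123]
```

The last is held level over the chest with its toe toward +x. The camera would meet the leaning lid in the back row, so I will back off and flip the tool half a turn for this one.

Call:
send_rows(
  dr=[
    [0, 0, 0],
    [0, 0, 0],
    [0, 0, -1.7],
    [0, 0, -3.4],
    [0, 0, -5.1],
    [0, 0, -6.8],
    [0, 0, -8.5],
    [0, 0, -10],
  ],
  xyz=[
    [-5, 0, 0],
    [-9, 0, 0],
    [-11, 0, 0],
    [-11, 0, 0],
    [-11, 0, 0],
    [-11, 0, 0],
    [-11, 0, 0],
    [-11, 0, 0],
  ],
  jaw=[0, 0, 0, 0, 0, 0, 0, 0],
)

```text
time_s: 11.35
eef_pos: [0.5197, 0.133, 0.1964]
eef_rot: [-0.001, 0.209, 0.978, -0.0]
wrist_force: [-0.3, 0.8, -1.4]
opening: 0.462
grasp_force: 61.2
```

Call:
send_rows(
  dr=[
    [0, 0, -1.7],
    [0, 0, -3.4],
    [0, 0, -5.1],
    [0, 0, -6.8],
    [0, 0, -8.5],
    [0, 0, -10.2],
    [0, 0, -12],
    [0, 0, -13],
  ],
  xyz=[
    [0, 0, 0],
    [0, 0, 0],
    [0, 0, 0],
    [0, 0, 0],
    [0, 0, 0],
    [0, 0, 0],
    [0, 0, 0],
    [0, 0, 0],
  ],
  jaw=[0, 0, 0, 0, 0, 0, 0, 0],
)

```text
time_s: 12.35
eef_pos: [0.5198, 0.1331, 0.1964]
eef_rot: [-0.001, -0.452, 0.892, 0.0]
wrist_force: [0.7, 0.0, -3.2]
opening: 0.458
grasp_force: 61.2
```

```bash
sed -i 's/C=np.array(.*;YC/C=np.array([.554,.178]);YC/' h.py; python3 - <<'E'
from h import *
print(ctrl.get_obs()["q"][5])
go(chest(.035,.070,.19),YC)
go(chest(.035,.070,.066),YC)
E
```

```text
-2.4795239238802367
pos [0.5198 0.1331 0.1964] xyz cm [-13.2    1.95   0.63] dr [ 0.01 -0.01 -6.97] rows>= 3.9
pos [0.5198 0.1331 0.1964] xyz cm [-13.21   1.94  13.03] dr [ 0.01 -0.01 -6.97] rows>= 3.9
```

Call:
send_rows(
  dr=[
    [0, 0, -1.5],
    [0, 0, -3],
    [0, 0, -3.8],
    [0, 0, -4.5],
    [0, 0, -5.2],
    [0, 0, -6],
    [0, 0, -6.7],
    [0, 0, -6.7],
  ],
  xyz=[
    [0, 0, 0],
    [-2, 0.3, 0],
    [-4, 0.6, 0],
    [-6.5, 1, 0],
    [-9, 1.3, 0],
    [-11.5, 1.7, 0],
    [-13.2, 1.9, 0.6],
    [-13.2, 1.9, 0.6],
  ],
  jaw=[0, 0, 0, 0, 0, 0, 0, 0],
)

```text
time_s: 13.35
eef_pos: [0.583, 0.2513, 0.1898]
eef_rot: [0.001, 0.73, -0.683, -0.001]
wrist_force: [-0.3, -0.4, -3.0]
opening: 0.458
grasp_force: 61.3
```

```bash
python3 - <<'E'
from h import *
print(ctrl.get_obs()["q"][5])
go(chest(.035,.070,.066),YC)
E
```

```text
-2.9868958764757383
pos [0.583  0.2513 0.1898] xyz cm [ 0.    0.08 12.38] dr [ 0.02 -0.01 -0.3 ] rows>= 2.0
```

Call:
send_rows(
  dr=[
    [0, 0, -0.3],
    [0, 0, -0.3],
    [0, 0, -0.3],
    [0, 0, -0.3],
    [0, 0, -0.3],
    [0, 0, -0.3],
    [0, 0, -0.3],
    [0, 0, -0.3],
  ],
  xyz=[
    [0, 0, 4],
    [0, 0, 8],
    [0, 0, 11],
    [0, 0, 12],
    [0, 0, 12.4],
    [0, 0, 12.4],
    [0, 0, 12.4],
    [0, 0, 12.4],
  ],
  jaw=[0, 0, 0, 0, 0, 0, 0, 65],
)

```text
time_s: 14.35
eef_pos: [0.5797, 0.252, 0.0667]
eef_rot: [0.003, 0.741, -0.671, -0.003]
wrist_force: [-12.3, -0.9, 1.5]
opening: 0.643
grasp_force: 0.0
```

Call:
send_rows(
  dr=[
    [0, 0, 0],
    [0, 0, 0],
    [0, 0, 0],
    [0, 0, 0],
    [0, 0, 0],
    [0, 0, 1.5],
    [0, 0, 3.2],
    [0, 0, 4.5],
  ],
  xyz=[
    [0, 0, 0],
    [0, 0, 0],
    [0, 0, -3],
    [0, 0, -8],
    [0, 0, -12.4],
    [0, 0, -13],
    [4, 0, -13],
    [8, 0, -13],
  ],
  jaw=[65, 65, 65, 65, 65, 65, 65, 80],
)

```text
time_s: 15.35
eef_pos: [0.5919, 0.1724, 0.1991]
eef_rot: [0.001, -0.562, 0.827, -0.001]
wrist_force: [0.4, 0.5, 0.1]
opening: 0.8
grasp_force: 0.0
```

```bash
python3 - <<'E'
from h import *
c=ctrl.calibration("wrist")
a=ctrl.camera("scene")[:,:,::-1];cv2.imwrite("pics/s2.png",cv2.resize(a[150:460,100:500],None,fx=1.9,fy=1.9,interpolation=cv2.INTER_CUBIC))
go([.501,-.199,.20],np.radians(2)); 
E
```

```text
pos [0.5926 0.1675 0.1989] xyz cm [ 3.741e+01 -5.260e+00 -3.000e-02] dr [-0.03 -0.02 -4.01] rows>= 6.0
```

View pics/s2.png

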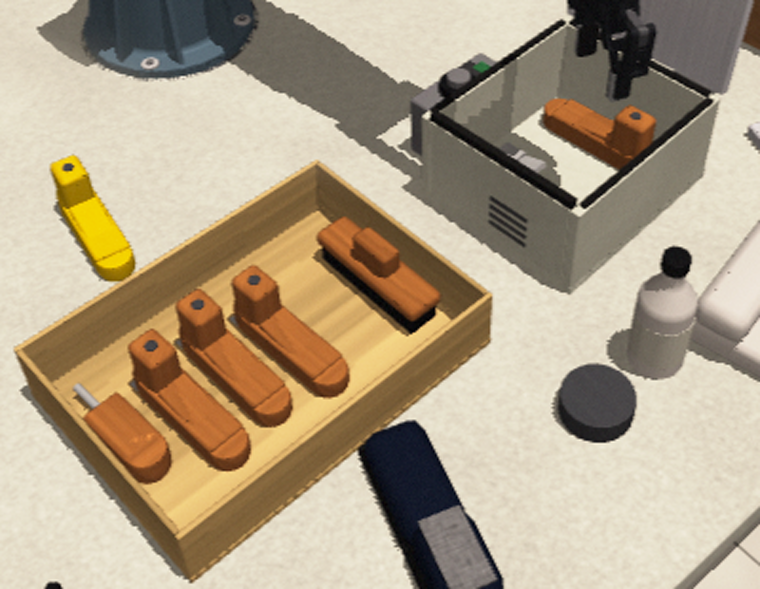

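```bash
python3 - <<'E'
from h import *
A=at("scene",(100+636/1.9,150+118/1.9),.082);B=at("scene",(100+550/1.9,150+100/1.9),.04)
ex=np.array([np.cos(YC),np.sin(YC)]);ey=np.array([-ex[1],ex[0]])
for p in(A,B):print(p,"chest",ex@(p[:2]-C),ey@(p[:2]-C))
for p in[(255,281),(198,305),(151,346)]:print(at("scene",(100+p[0]/1.9,150+p[1]/1.9),.076).round(4))
E
```

```text
[0.58739203 0.25083077 0.082     ] chest 0.04033969744720221 0.06922468851336605
[0.47093675 0.23821233 0.04      ] chest -0.07679113056965654 0.06803051846256725
[ 0.5015 -0.1981  0.076 ]
[ 0.4907 -0.2556  0.076 ]
[ 0.5034 -0.3141  0.076 ]
```

Call:
send_rows(
  dr=[
    [0, 0, 1.7],
    [0, 0, 3.4],
    [0, 0, 5.1],
    [0, 0, 6.8],
    [0, 0, 8.5],
    [0, 0, 10.2],
    [0, 0, 11.9],
    [0, 0, 13.5],
  ],
  xyz=[
    [0, 0, 0],
    [3, -0.5, 0],
    [8, -1, 0],
    [13, -1.8, 0],
    [18, -2.5, 0],
    [23, -3.2, 0],
    [29, -4, 0],
    [34, -4.8, 0],
  ],
  jaw=[85, 85, 85, 85, 85, 85, 85, 85],
)

```text
time_s: 16.4
eef_pos: [0.512, -0.1636, 0.1988]
eef_rot: [0.001, 0.11, 0.994, -0.001]
wrist_force: [0.8, -0.2, -0.8]
opening: 0.85
grasp_force: 0.0
```

```bash
python3 - <<'E'
from h import *
print(ctrl.get_obs()["q"])
go([.501,-.199,.15],np.radians(2)); 
E
```

```text
[-5.30111379e-01  1.48369506e-01  1.75340720e+00 -1.04566810e-04
  1.23693423e+00 -1.87943527e+00]
pos [ 0.512  -0.1636  0.1988] xyz cm [ 0.31 -3.69  4.89] dr [1.000e-02 3.000e-02 1.255e+01] rows>= 7.0
```

Call:
send_rows(
  dr=[
    [0, 0, 1.7],
    [0, 0, 3.4],
    [0, 0, 5.1],
    [0, 0, 6.8],
    [0, 0, 8.5],
    [0, 0, 10.2],
    [0, 0, 11.9],
    [0, 0, 12.5],
  ],
  xyz=[
    [0.1, -1, 0],
    [0.2, -2, 1],
    [0.3, -3, 2],
    [0.3, -3.7, 2],
    [0.3, -3.7, 2],
    [0.3, -3.7, 2],
    [0.3, -3.7, 2],
    [0.3, -3.7, 2],
  ],
  jaw=[85, 85, 85, 85, 85, 85, 85, 85],
)

```text
time_s: 17.4
eef_pos: [0.5018, -0.1972, 0.1786]
eef_rot: [0.001, 0.692, 0.722, 0.0]
wrist_force: [0.0, -0.3, 0.5]
opening: 0.852
grasp_force: 0.0
```

```bash
python3 - <<'E'
from h import *
go([.501,-.199,.061],np.radians(2)); 
E
```

```text
pos [ 0.5018 -0.1972  0.1786] xyz cm [-0.16 -0.11 11.76] dr [0.02 0.01 0.08] rows>= 1.9
```

Call:
send_rows(
  dr=[
    [0, 0, 0],
    [0, 0, 0],
    [0, 0, 0],
    [0, 0, 0],
    [0, 0, 0],
    [0, 0, 0],
    [0, 0, 0],
    [0, 0, 0],
  ],
  xyz=[
    [-0.2, 0, 4],
    [-0.2, 0, 8],
    [-0.2, 0, 11],
    [-0.2, 0, 11.8],
    [-0.2, 0, 11.8],
    [-0.2, 0, 11.8],
    [-0.2, 0, 11.8],
    [-0.2, 0, 11.8],
  ],
  jaw=[85, 85, 85, 85, 85, 0, 0, 0],
)

```text
time_s: 18.4
eef_pos: [0.5024, -0.1997, 0.0611]
eef_rot: [0.002, 0.691, 0.723, 0.0]
wrist_force: [0.1, 0.2, 6.9]
opening: 0.462
grasp_force: 60.5
```

Call:
send_rows(
  dr=[
    [0, 0, 0],
    [0, 0, 0],
    [0, 0, 0],
    [0, 0, 0],
    [0, 0, 0],
    [0, 0, 0],
    [0, 0, 0],
    [0, 0, 0],
  ],
  xyz=[
    [0, 0, 0],
    [0, 0, 0],
    [0, 0, -3],
    [0, 0, -8],
    [0, 0, -13],
    [3, 0, -14],
    [8, 0, -14],
    [12, 0, -14],
  ],
  jaw=[0, 0, 0, 0, 0, 0, 0, 0],
)

```text
time_s: 19.4
eef_pos: [0.4954, -0.0776, 0.1998]
eef_rot: [0.0, 0.691, 0.723, 0.0]
wrist_force: [0.4, -0.6, -1.1]
opening: 0.462
grasp_force: 60.3
```

```bash
python3 - <<'E'
from h import *
go(chest(-.035,.024,.20),YC)
E
```

```text
pos [ 0.4954 -0.0776  0.1998] xyz cm [ 2.748e+01  3.400e+00 -2.000e-02] dr [ 0.01  0.   -0.5 ] rows>= 4.4
```

Call:
send_rows(
  dr=[
    [0, 0, -0.1],
    [0, 0, -0.2],
    [0, 0, -0.3],
    [0, 0, -0.4],
    [0, 0, -0.5],
    [0, 0, -0.5],
    [0, 0, -0.5],
    [0, 0, -0.5],
  ],
  xyz=[
    [5, 0.6, 0],
    [11, 1.3, 0],
    [17, 2, 0],
    [23, 2.8, 0],
    [27.5, 3.4, 0],
    [27.5, 3.4, 3],
    [27.5, 3.4, 6],
    [27.5, 3.4, 6],
  ],
  jaw=[0, 0, 0, 0, 0, 0, 0, 0],
)

```text
time_s: 20.4
eef_pos: [0.5148, 0.197, 0.137]
eef_rot: [-0.002, 0.671, 0.741, -0.002]
wrist_force: [0.4, 0.4, -2.0]
opening: 0.46
grasp_force: 60.2
```

```bash
python3 - <<'E'
from h import *
go(chest(-.035,.024,.068),YC)
E
```

```text
pos [0.5148 0.197  0.137 ] xyz cm [0.12 0.25 6.9 ] dr [-0.05  0.    0.01] rows>= 1.1
```

Call:
send_rows(
  dr=[
    [0, 0, 0],
    [0, 0, 0],
    [0, 0, 0],
    [0, 0, 0],
    [0, 0, 0],
    [0, 0, 0],
    [0, 0, 0],
    [0, 0, 0],
  ],
  xyz=[
    [0.1, 0.2, 3],
    [0.1, 0.2, 6],
    [0.1, 0.2, 6.9],
    [0.1, 0.2, 6.9],
    [0.1, 0.2, 6.9],
    [0.1, 0.2, 6.9],
    [0.1, 0.2, 6.9],
    [0.1, 0.2, 6.9],
  ],
  jaw=[0, 0, 0, 0, 0, 65, 65, 65],
)

```text
time_s: 21.4
eef_pos: [0.5193, 0.1985, 0.0708]
eef_rot: [0.0, 0.672, 0.741, 0.0]
wrist_force: [0.2, -0.0, -1.1]
opening: 0.65
grasp_force: 0.0
```

Call:
send_rows(
  dr=[
    [0, 0, 0],
    [0, 0, 0],
    [0, 0, 0],
    [0, 0, 0],
    [0, 0, 0],
    [0, 0, 0],
    [0, 0, 0],
    [0, 0, 0],
  ],
  xyz=[
    [0, 0, -3],
    [0, 0, -8],
    [0, 0, -13],
    [-6, 0, -13],
    [-12, 0, -13],
    [-18, 0, -13],
    [-24, 0, -13],
    [-30, 0, -13],
  ],
  jaw=[65, 65, 65, 85, 85, 85, 85, 85],
)

```text
time_s: 22.4
eef_pos: [0.5484, -0.1021, 0.2006]
eef_rot: [0.0, 0.672, 0.741, 0.0]
wrist_force: [0.8, 0.4, -0.8]
opening: 0.848
grasp_force: 0.0
```

```bash
python3 - <<'E'
from h import *
a=ctrl.camera("scene")[:,:,::-1];cv2.imwrite("pics/s3.png",cv2.resize(a[150:460,100:500],None,fx=1.9,fy=1.9,interpolation=cv2.INTER_CUBIC))
go([.490,-.2555,.17],np.radians(2)); 
E
```

```text
pos [ 0.5492 -0.1094  0.2009] xyz cm [-13.98  -7.27   3.15] dr [0.01 0.05 0.56] rows>= 2.6
```

View pics/s3.png

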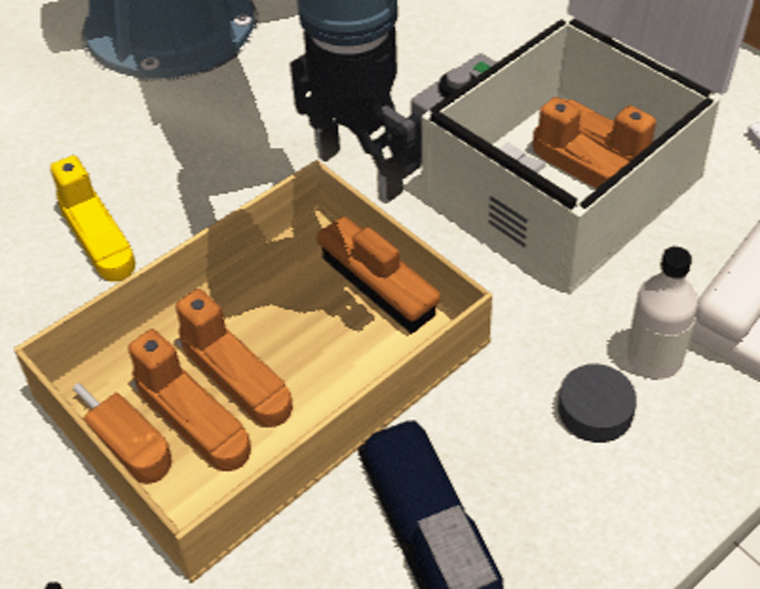

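Two lasts stand in the chest, with cones at (561,107) and (636,118). The other two are still in the crate, with cones at (198,305) and (151,346).

Call:
send_rows(
  dr=[
    [0, 0, 0.2],
    [0, 0, 0.4],
    [0, 0, 0.6],
    [0, 0, 0.6],
    [0, 0, 0.6],
    [0, 0, 0.6],
    [0, 0, 0.6],
    [0, 0, 0.6],
  ],
  xyz=[
    [-5, -2.5, 0],
    [-10, -5, 0],
    [-14, -7.3, 1],
    [-14, -7.3, 3],
    [-14, -7.3, 3.2],
    [-14, -7.3, 3.2],
    [-14, -7.3, 3.2],
    [-14, -7.3, 3.2],
  ],
  jaw=[85, 85, 85, 85, 85, 85, 85, 85],
)

```text
time_s: 23.45
eef_pos: [0.4901, -0.2464, 0.169]
eef_rot: [0.001, 0.694, 0.72, 0.0]
wrist_force: [-0.5, 0.1, 1.0]
opening: 0.854
grasp_force: 0.0
```

```bash
python3 - <<'E'
from h import *
go([.490,-.2555,.061],np.radians(2)); 
E
```

```text
pos [ 0.4901 -0.2464  0.169 ] xyz cm [-0.9  -0.05 10.8 ] dr [0.01 0.01 0.01] rows>= 1.7
```

Call:
send_rows(
  dr=[
    [0, 0, 0],
    [0, 0, 0],
    [0, 0, 0],
    [0, 0, 0],
    [0, 0, 0],
    [0, 0, 0],
    [0, 0, 0],
    [0, 0, 0],
  ],
  xyz=[
    [-0.9, 0, 3],
    [-0.9, 0, 7],
    [-0.9, 0, 10],
    [-0.9, 0, 10.8],
    [-0.9, 0, 10.8],
    [-0.9, 0, 10.8],
    [-0.9, 0, 10.8],
    [-0.9, 0, 10.8],
  ],
  jaw=[85, 85, 85, 85, 85, 0, 0, 0],
)

```text
time_s: 24.45
eef_pos: [0.4909, -0.2565, 0.062]
eef_rot: [0.002, 0.694, 0.72, 0.0]
wrist_force: [-0.0, 0.7, 6.6]
opening: 0.46
grasp_force: 61.5
```

Call:
send_rows(
  dr=[
    [0, 0, 0],
    [0, 0, 0],
    [0, 0, 0],
    [0, 0, 0],
    [0, 0, 0],
    [0, 0, -0.1],
    [0, 0, -0.2],
    [0, 0, -0.2],
  ],
  xyz=[
    [0, 0, 0],
    [0, 0, 0],
    [0, 0, -3],
    [0, 0, -8],
    [0, 0, -13],
    [4, 0, -14],
    [10, 0, -14],
    [10, 0, -14],
  ],
  jaw=[0, 0, 0, 0, 0, 0, 0, 0],
)

```text
time_s: 25.45
eef_pos: [0.4855, -0.152, 0.2002]
eef_rot: [-0.001, 0.685, 0.728, 0.0]
wrist_force: [-0.1, -0.8, -2.7]
opening: 0.462
grasp_force: 60.8
```

```bash
python3 - <<'E'
from h import *
go(chest(-.035,-.020,.20),YC)
E
```

```text
pos [ 0.4855 -0.152   0.2002] xyz cm [30.39  5.41  0.06] dr [-0.01 -0.02 -0.36] rows>= 4.9
```

Call:
send_rows(
  dr=[
    [0, 0, -0.1],
    [0, 0, -0.2],
    [0, 0, -0.3],
    [0, 0, -0.4],
    [0, 0, -0.4],
    [0, 0, -0.4],
    [0, 0, -0.4],
    [0, 0, -0.4],
  ],
  xyz=[
    [5, 0.9, 0],
    [11, 2, 0],
    [17, 3, 0],
    [23, 4.1, 0],
    [28, 5, 0],
    [30.5, 5.4, 0],
    [30.5, 5.4, 4],
    [30.5, 5.4, 4],
  ],
  jaw=[0, 0, 0, 0, 0, 0, 0, 0],
)

```text
time_s: 26.45
eef_pos: [0.5205, 0.1514, 0.1571]
eef_rot: [-0.002, 0.671, 0.741, -0.003]
wrist_force: [-0.7, 0.2, -2.1]
opening: 0.463
grasp_force: 61.2
```

```bash
python3 - <<'E'
from h import *
go(chest(-.033,-.019,.069),YC)
E
```

```text
pos [0.5205 0.1514 0.1571] xyz cm [0.42 0.36 8.81] dr [-0.07  0.    0.01] rows>= 1.4
```

Call:
send_rows(
  dr=[
    [0, 0, 0],
    [0, 0, 0],
    [0, 0, 0],
    [0, 0, 0],
    [0, 0, 0],
    [0, 0, 0],
    [0, 0, 0],
    [0, 0, 0],
  ],
  xyz=[
    [0.3, 0.2, 3],
    [0.3, 0.2, 6],
    [0.3, 0.2, 8.4],
    [0.3, 0.2, 8.8],
    [0.3, 0.2, 8.8],
    [0.3, 0.2, 8.8],
    [0.3, 0.2, 8.8],
    [0.3, 0.2, 8.8],
  ],
  jaw=[0, 0, 0, 0, 0, 0, 65, 65],
)

```text
time_s: 27.45
eef_pos: [0.5255, 0.1551, 0.0732]
eef_rot: [0.001, 0.672, 0.741, 0.001]
wrist_force: [0.2, -0.7, 0.6]
opening: 0.652
grasp_force: 0.0
```

```bash
python3 - <<'E'
from h import *
go(chest(-.033,-.019,.069),YC)
E
```

```text
pos [0.5255 0.1551 0.0732] xyz cm [ 0.1  -0.24  0.42] dr [0.02 0.   0.  ] rows>= 0.1
```

Call:
send_rows(
  dr=[
    [0, 0, 0],
    [0, 0, 0],
    [0, 0, 0],
    [0, 0, 0],
    [0, 0, 0],
    [0, 0, 0],
    [0, 0, 0],
    [0, 0, 0],
  ],
  xyz=[
    [0, 0, 0],
    [0, 0, -3],
    [0, 0, -8],
    [0, 0, -13],
    [-6, 0, -13],
    [-12, 0, -13],
    [-18, 0, -13],
    [-18, 0, -13],
  ],
  jaw=[65, 65, 65, 65, 85, 85, 85, 85],
)

```text
time_s: 28.45
eef_pos: [0.5428, -0.028, 0.2026]
eef_rot: [0.001, 0.674, 0.739, -0.0]
wrist_force: [0.0, -0.2, 0.3]
opening: 0.847
grasp_force: 0.0
```

```bash
python3 - <<'E'
from h import *
a=ctrl.camera("scene")[:,:,::-1];cv2.imwrite("pics/s4.png",cv2.resize(a[150:460,100:500],None,fx=1.9,fy=1.9,interpolation=cv2.INTER_CUBIC))
go([.503,-.314,.20],np.radians(2)); 
E
```

```text
pos [ 0.5425 -0.0259  0.2024] xyz cm [-28.31  -6.64   0.23] dr [ 0.   -0.    0.57] rows>= 4.7
```

View pics/s4.png

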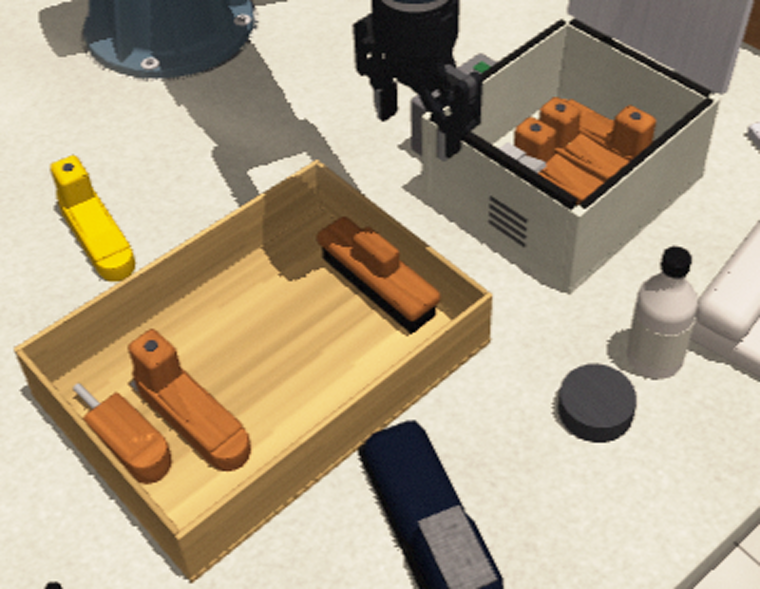

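Three lasts stand in the chest, with cones at (537,130), (561,107) and (636,118). The last one in the crate is unmoved, its cone at (151,346).

Call:
send_rows(
  dr=[
    [0, 0, 0.2],
    [0, 0, 0.4],
    [0, 0, 0.6],
    [0, 0, 0.6],
    [0, 0, 0.6],
    [0, 0, 0.6],
    [0, 0, 0.6],
    [0, 0, 0.6],
  ],
  xyz=[
    [-6, -1.4, 0],
    [-12, -2.8, 0],
    [-18, -4.2, 0],
    [-24, -5.6, 0],
    [-28.3, -6.6, 0],
    [-28.3, -6.6, 2],
    [-28.3, -6.6, 2],
    [-28.3, -6.6, 2],
  ],
  jaw=[85, 85, 85, 85, 85, 85, 85, 85],
)

```text
time_s: 29.5
eef_pos: [0.5051, -0.3108, 0.1826]
eef_rot: [-0.0, 0.694, 0.72, 0.0]
wrist_force: [-0.5, 0.1, 0.1]
opening: 0.849
grasp_force: 0.0
```

```bash
python3 - <<'E'
from h import *
go([.503,-.314,.061],np.radians(2)); 
E
```

```text
pos [ 0.5051 -0.3108  0.1826] xyz cm [-0.31 -0.22 12.16] dr [ 0.   -0.    0.02] rows>= 1.9
```

Call:
send_rows(
  dr=[
    [0, 0, 0],
    [0, 0, 0],
    [0, 0, 0],
    [0, 0, 0],
    [0, 0, 0],
    [0, 0, 0],
    [0, 0, 0],
    [0, 0, 0],
  ],
  xyz=[
    [-0.3, -0.2, 3],
    [-0.3, -0.2, 7],
    [-0.3, -0.2, 11],
    [-0.3, -0.2, 12.2],
    [-0.3, -0.2, 12.2],
    [-0.3, -0.2, 12.2],
    [-0.3, -0.2, 12.2],
    [-0.3, -0.2, 12.2],
  ],
  jaw=[85, 85, 85, 85, 85, 0, 0, 0],
)

```text
time_s: 30.5
eef_pos: [0.5038, -0.3164, 0.0626]
eef_rot: [0.002, 0.694, 0.72, 0.0]
wrist_force: [0.6, 0.4, 6.7]
opening: 0.461
grasp_force: 60.3
```

Call:
send_rows(
  dr=[
    [0, 0, 0],
    [0, 0, 0],
    [0, 0, 0],
    [0, 0, 0],
    [0, 0, 0],
    [0, 0, -0.1],
    [0, 0, -0.2],
    [0, 0, -0.2],
  ],
  xyz=[
    [0, 0, 0],
    [0, 0, 0],
    [0, 0, -3],
    [0, 0, -8],
    [0, 0, -13],
    [4, 0, -14],
    [10, 0, -14],
    [10, 0, -14],
  ],
  jaw=[0, 0, 0, 0, 0, 0, 0, 0],
)

```text
time_s: 31.5
eef_pos: [0.4984, -0.2115, 0.2005]
eef_rot: [-0.001, 0.686, 0.728, 0.0]
wrist_force: [0.4, 0.1, -2.4]
opening: 0.464
grasp_force: 60.2
```

```bash
python3 - <<'E'
from h import *
go(chest(-.033,-.062,.20),YC)
E
```

```text
pos [ 0.4984 -0.2115  0.2005] xyz cm [32.23  4.82  0.1 ] dr [-0.   -0.01 -0.36] rows>= 5.2
```

Call:
send_rows(
  dr=[
    [0, 0, -0.1],
    [0, 0, -0.2],
    [0, 0, -0.3],
    [0, 0, -0.4],
    [0, 0, -0.4],
    [0, 0, -0.4],
    [0, 0, -0.4],
    [0, 0, -0.4],
  ],
  xyz=[
    [5, 0.8, 0],
    [11, 1.7, 0],
    [17, 2.6, 0],
    [23, 3.5, 0],
    [28, 4.2, 0],
    [32.2, 4.7, 0],
    [32.2, 4.7, 1],
    [32.2, 4.7, 1],
  ],
  jaw=[0, 0, 0, 0, 0, 0, 0, 0],
)

```text
time_s: 32.5
eef_pos: [0.5272, 0.1081, 0.1892]
eef_rot: [-0.001, 0.671, 0.741, -0.001]
wrist_force: [-0.6, -0.5, -2.3]
opening: 0.459
grasp_force: 61.1
```

```bash
python3 - <<'E'
from h import *
go(chest(-.033,-.063,.069),YC)
E
```

```text
pos [0.5272 0.1081 0.1892] xyz cm [ 0.4   0.08 12.02] dr [-0.02  0.    0.01] rows>= 1.9
```

Call:
send_rows(
  dr=[
    [0, 0, 0],
    [0, 0, 0],
    [0, 0, 0],
    [0, 0, 0],
    [0, 0, 0],
    [0, 0, 0],
    [0, 0, 0],
    [0, 0, 0],
  ],
  xyz=[
    [0.3, 0, 0],
    [0.3, 0, 0],
    [0.3, 0, 2],
    [0.3, 0, 4],
    [0.3, 0, 6],
    [0.3, 0, 7],
    [0.3, 0, 7],
    [0.3, 0, 7],
  ],
  jaw=[0, 0, 0, 0, 0, 0, 0, 0],
)

```text
time_s: 33.5
eef_pos: [0.5282, 0.1116, 0.1212]
eef_rot: [0.001, 0.672, 0.741, 0.0]
wrist_force: [0.3, -0.5, -1.6]
opening: 0.457
grasp_force: 61.1
```

```bash
python3 - <<'E'
from h import *
go(chest(-.033,-.063,.069),YC)
E
```

```text
pos [0.5282 0.1116 0.1212] xyz cm [ 0.06 -0.1   5.22] dr [0.01 0.   0.  ] rows>= 0.8
```

Call:
send_rows(
  dr=[
    [0, 0, 0],
    [0, 0, 0],
    [0, 0, 0],
    [0, 0, 0],
    [0, 0, 0],
    [0, 0, 0],
    [0, 0, 0],
    [0, 0, 0],
  ],
  xyz=[
    [0.1, 0, 2],
    [0.1, 0, 4],
    [0.1, 0, 5],
    [0.1, 0, 5.3],
    [0.1, 0, 5.3],
    [0.1, 0, 5.3],
    [0.1, 0, 5.3],
    [0.1, 0, 5.3],
  ],
  jaw=[0, 0, 0, 0, 0, 0, 65, 65],
)

```text
time_s: 34.5
eef_pos: [0.5278, 0.1128, 0.0675]
eef_rot: [0.0, 0.672, 0.741, 0.0]
wrist_force: [0.0, -0.2, 0.7]
opening: 0.65
grasp_force: 0.0
```

Call:
send_rows(
  dr=[
    [0, 0, 0],
    [0, 0, 0],
    [0, 0, 0],
    [0, 0, 0],
    [0, 0, 0],
    [0, 0, 0],
    [0, 0, 0],
    [0, 0, 0],
  ],
  xyz=[
    [0, 0, 0],
    [0, 0, -3],
    [0, 0, -8],
    [0, 0, -13],
    [0, 0, -18],
    [4, 0, -22],
    [8, 0, -22],
    [8, 0, -22],
  ],
  jaw=[65, 65, 65, 65, 65, 65, 65, 30],
)

```text
time_s: 35.5
eef_pos: [0.5192, 0.1946, 0.2878]
eef_rot: [0.0, 0.67, 0.742, 0.001]
wrist_force: [-0.2, -0.6, -0.1]
opening: 0.45
grasp_force: 0.0
```

```bash
python3 - <<'E'
from h import *
np.save("cal4.npy",ctrl.calibration("wrist"),allow_pickle=True);print(ctrl.get_obs()["q"],tool()[0])
cv2.imwrite("pics/w4.png",ctrl.camera("wrist")[:,:,::-1])
E
```

```text
[1.44114466e-01 1.04056877e-01 1.61688126e+00 5.81094958e-04
 1.41955018e+00 4.25327277e-02] [0.51921055 0.19455616 0.28783382]
```

View pics/w4.png

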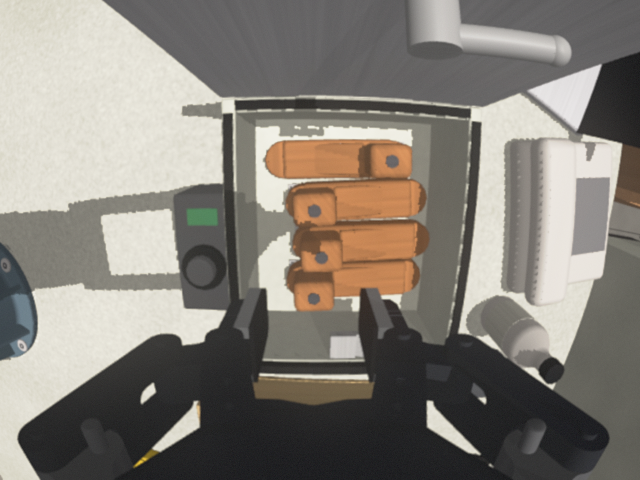

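All four lasts stand flat in the chest, with cones at (391,160), (314,210), (321,257) and (314,298), clear of the keeper at (345,347). The button is at (204,266). Next is the lid.

```bash
python3 - <<'E'
from h import *
go(chest(-.07,.04,.43),YC)
go(chest(-.07,.20,.43),YC)
go(chest(-.07,.20,.362),YC)
E
```

```text
pos [0.5192 0.1933 0.2872] xyz cm [  2.15  -3.68 -14.28] dr [-0.    0.    0.03] rows>= 2.4
pos [0.5192 0.1933 0.2872] xyz cm [ 18.15  -3.64 -14.29] dr [-0.    0.    0.03] rows>= 3.7
pos [0.5192 0.1933 0.2872] xyz cm [18.15 -3.64 -7.49] dr [-0.    0.    0.03] rows>= 3.2
```

Call:
send_rows(
  dr=[
    [0, 0, 0],
    [0, 0, 0],
    [0, 0, 0],
    [0, 0, 0],
    [0, 0, 0],
    [0, 0, 0],
    [0, 0, 0],
    [0, 0, 0],
  ],
  xyz=[
    [0, -1, -5],
    [0, -2, -10],
    [0, -3.6, -14.5],
    [4, -3.6, -14.5],
    [9, -3.6, -14.5],
    [14, -3.6, -14.5],
    [18.2, -3.6, -14.5],
    [18.2, -3.6, -14.5],
  ],
  jaw=[0, 0, 0, 0, 0, 0, 0, 0],
)

```text
time_s: 36.55
eef_pos: [0.4656, 0.3713, 0.4308]
eef_rot: [-0.0, 0.671, 0.742, -0.001]
wrist_force: [0.1, 0.5, 0.1]
opening: 0.003
grasp_force: 0.0
```

```bash
python3 - <<'E'
from h import *
go(chest(-.07,.20,.362),YC)
p,M=tool();p0=chest(-.07,.20,.362);print(ctrl.get_obs()["q"])
for th in(1.7,1.6,1.4,1.2,1.0,.8,.6,.45,.3,.2,.1,.03,.015):
    r=.225;y=.122-r*np.cos(th)+.012*np.sin(th)+.011;z=.121+r*np.sin(th)+.012*np.cos(th)+.019
    print(th,(M.T@(chest(-.07,y,z)-p0)*100).round(1))
E
```

```text
pos [0.4656 0.3713 0.4308] xyz cm [-0.09 -0.07  6.88] dr [-0.02  0.01  0.03] rows>= 1.1
[4.73964686e-01 1.44456461e-01 1.29298748e+00 1.42935313e-04
 1.70643360e+00 3.73289705e-01]
1.7 [-2.6 -0.   0. ]
1.6 [-4.8 -0.  -0.3]
1.4 [-9.3 -0.  -0.2]
1.2 [-13.7  -0.    0.8]
1.0 [-17.8  -0.    2.6]
0.8 [-21.5  -0.1   5.2]
0.6 [-24.6  -0.1   8.5]
0.45 [-26.4  -0.1  11.4]
0.3 [-27.8  -0.1  14.4]
0.2 [-28.5  -0.   16.6]
0.1 [-29.   -0.   18.8]
0.03 [-29.1  -0.   20.3]
0.015 [-29.2  -0.   20.7]
```

Call:
send_rows(
  dr=[
    [0, 0, 0],
    [0, 0, 0],
    [0, 0, 0],
    [0, 0, 0],
    [0, 0, 0],
    [0, 0, 0],
    [0, 0, 0],
    [0, 0, 0],
  ],
  xyz=[
    [0, 0, 3.5],
    [0, 0, 6.9],
    [-2, 0, 6.9],
    [-4.5, 0, 6.7],
    [-7, 0, 6.7],
    [-9.4, 0, 6.8],
    [-11.7, 0, 7.2],
    [-13.9, 0, 7.8],
  ],
  jaw=[0, 0, 0, 0, 0, 0, 0, 0],
)

```text
time_s: 37.55
eef_pos: [0.48, 0.2294, 0.3563]
eef_rot: [0.0, 0.672, 0.741, 0.001]
wrist_force: [-0.2, 2.4, -0.4]
opening: -0.001
grasp_force: 1.0
```

Call:
send_rows(
  dr=[
    [0, 0, 0],
    [0, 0, 0],
    [0, 0, 0],
    [0, 0, 0],
    [0, 0, 0],
    [0, 0, 0],
    [0, 0, 0],
    [0, 0, 0],
  ],
  xyz=[
    [-2, 0, 0.8],
    [-4.1, 0, 1.9],
    [-6, 0, 3.1],
    [-7.8, 0, 4.5],
    [-9.4, 0, 6.1],
    [-10.9, 0, 7.8],
    [-12, 0, 9.3],
    [-12.8, 0, 10.7],
  ],
  jaw=[0, 0, 0, 0, 0, 0, 0, 0],
)

```text
time_s: 38.55
eef_pos: [0.4919, 0.1036, 0.246]
eef_rot: [-0.0, 0.672, 0.741, -0.0]
wrist_force: [-0.4, 0.0, 0.2]
opening: 0.002
grasp_force: 0.1
```

```bash
python3 - <<'E'
from h import *
p,M=tool();print(ctrl.get_obs()["wrist_force"])
for th in(.45,.3,.2,.1,.03,.015,0):
    r=.225;y=.122-r*np.cos(th)+.012*np.sin(th)+.011;z=.121+r*np.sin(th)+.012*np.cos(th)+.019
    print(th,(M.T@(chest(-.07,y,z)-p)*100).round(1))
a=ctrl.camera("scene")[:,:,::-1];cv2.imwrite("pics/s5.png",cv2.resize(a[50:350,260:560],None,fx=2,fy=2,interpolation=cv2.INTER_CUBIC))
E
```

```text
[-0.37777975  0.01456996  0.20256272]
0.45 [ 0.4 -0.1 -0.3]
0.3 [-1.  -0.1  2.8]
0.2 [-1.7 -0.1  4.9]
0.1 [-2.2 -0.1  7.2]
0.03 [-2.4 -0.1  8.7]
0.015 [-2.4 -0.1  9.1]
0 [-2.4 -0.1  9.4]
```

Call:
send_rows(
  dr=[
    [0, 0, 0],
    [0, 0, 0],
    [0, 0, 0],
    [0, 0, 0],
    [0, 0, 0],
    [0, 0, 0],
    [0, 0, 0],
    [0, 0, 0],
  ],
  xyz=[
    [-0.4, 0, 1.4],
    [-1, 0, 2.9],
    [-1.7, 0, 4.9],
    [-2, 0, 6.4],
    [-2.2, 0, 7.4],
    [-2.4, 0, 8.4],
    [-2.4, 0, 8.9],
    [-2.4, 0, 9.1],
  ],
  jaw=[0, 0, 0, 0, 0, 0, 0, 0],
)

```text
time_s: 39.6
eef_pos: [0.4944, 0.0804, 0.1563]
eef_rot: [-0.0, 0.672, 0.741, -0.0]
wrist_force: [-3.3, 0.1, 5.8]
opening: 0.002
grasp_force: 2.7
```

```bash
python3 - <<'E'
from h import *
p,M=tool();print(p,ctrl.get_obs()["wrist_force"])
E
```

```text
[0.49443404 0.08042949 0.15631011] [-3.28672547  0.07789714  5.76241444]
```

```bash
python3 - <<'E'
from h import *
go(chest(-.0,-.065,.29),YC)
E
```

```text
pos [0.4944 0.0804 0.1563] xyz cm [  2.63   6.88 -13.37] dr [-0.   -0.    0.01] rows>= 2.4
```

Call:
send_rows(
  dr=[
    [0, 0, 0],
    [0, 0, 0],
    [0, 0, -1.6],
    [0, 0, -3.2],
    [0, 0, -4.8],
    [0, 0, -6.4],
    [0, 0, -8],
    [0, 0, -9.6],
  ],
  xyz=[
    [0, 0, -5],
    [0, 0, -10],
    [1, 3, -13.4],
    [2.6, 6.9, -13.4],
    [2.6, 6.9, -13.4],
    [2.6, 6.9, -13.4],
    [2.6, 6.9, -13.4],
    [2.6, 6.9, -13.4],
  ],
  jaw=[0, 0, 0, 0, 50, 80, 80, 80],
)

```text
time_s: 40.6
eef_pos: [0.5608, 0.1132, 0.2907]
eef_rot: [0.0, 0.229, 0.973, 0.0]
wrist_force: [-0.1, -0.2, -0.1]
opening: 0.794
grasp_force: 0.0
```

Call:
send_rows(
  dr=[
    [0, 0, -1.6],
    [0, 0, -3.2],
    [0, 0, -4.8],
    [0, 0, -5],
    [0, 0, -5],
    [0, 0, -5],
    [0, 0, -5],
    [0, 0, -5],
  ],
  xyz=[
    [0, 0, 0],
    [0, 0, 0],
    [0, 0, 0],
    [0, 0, 0],
    [0, 0, 0],
    [0, 0, 0],
    [0, 0, 0],
    [0, 0, 0],
  ],
  jaw=[80, 80, 80, 80, 80, 80, 80, 80],
)

```text
time_s: 41.6
eef_pos: [0.5605, 0.113, 0.2902]
eef_rot: [-0.0, -0.028, 1.0, -0.0]
wrist_force: [0.0, 0.3, 0.2]
opening: 0.801
grasp_force: 0.0
```

```bash
python3 - <<'E'
from h import *
np.save("cal5.npy",ctrl.calibration("wrist"),allow_pickle=True);p,M=tool();print(p,np.degrees(np.arctan2(M[1,1],M[0,1])),ctrl.get_obs()["q"])
cv2.imwrite("pics/w5.png",ctrl.camera("wrist")[:,:,::-1])
E
```

```text
[0.5605485  0.11302195 0.29024888] 93.19935524885963 [-8.52208377e-03  1.42502450e-01  1.56940152e+00 -1.74074152e-05
  1.42978893e+00 -1.63515525e+00]
```

View pics/w5.png

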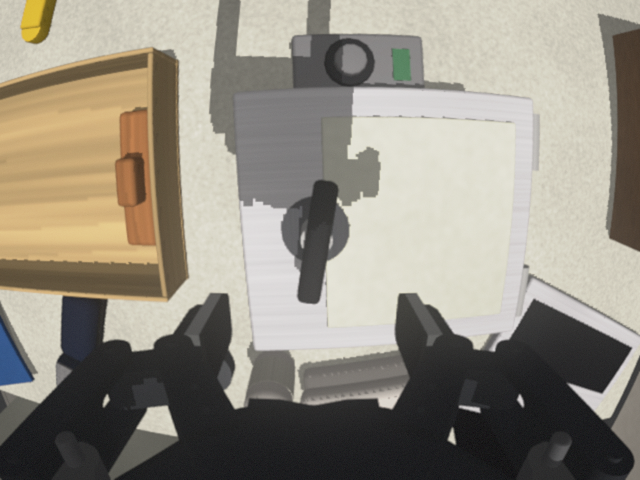

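The lid is down. The T-bar runs from (325,183) to (309,301) with its centre near (317,242), and the button is at (349,61).

```bash
python3 - <<'E'
from h import *
c=np.load("cal5.npy",allow_pickle=True).item()
A=lambda p,z:at("wrist",p,z,c)
a=A((325,184),.186);b=A((309,300),.186);m=A((317,242),.186);d=b-a;yaw=np.arctan2(d[1],d[0]);print(a,b,m,np.hypot(*d[:2]),np.degrees(yaw))
print("expected",chest(0,-.065,.177))
for z in(.085,.095,.1):print("btn",A((349,61),z))
e=[A(p,.138) for p in[(235,95),(533,98),(255,349)]];print(e)
m=(a+b)/2;go([m[0],m[1],.178],yaw+np.pi/2)
E
```

```text
[0.51848093 0.11702588 0.186     ] [0.59626506 0.11124111 0.186     ] [0.555651   0.11424005 0.186     ] 0.07799893427696364 -4.253234805785933
expected [0.56034289 0.11331022 0.177     ]
btn [0.41908795 0.13559208 0.085     ]
btn [0.42130115 0.13475671 0.095     ]
btn [0.42240775 0.13433902 0.1       ]
[array([0.46009065, 0.04888477, 0.138     ]), array([0.43674691, 0.2861371 , 0.138     ]), array([0.66886897, 0.06728801, 0.138     ])]
pos [0.5606 0.113  0.2903] xyz cm [ 0.31  0.13 11.23] dr [-0.   -0.    1.24] rows>= 1.8
```

Call:
send_rows(
  dr=[
    [0, 0, 0.6],
    [0, 0, 1.2],
    [0, 0, 1.2],
    [0, 0, 1.2],
    [0, 0, 1.2],
    [0, 0, 1.2],
    [0, 0, 1.2],
    [0, 0, 1.2],
  ],
  xyz=[
    [0.2, 0, 3],
    [0.2, 0.1, 7],
    [0.2, 0.1, 10],
    [0.2, 0.1, 11.2],
    [0.2, 0.1, 11.2],
    [0.2, 0.1, 11.2],
    [0.2, 0.1, 11.2],
    [0.2, 0.1, 11.2],
  ],
  jaw=[80, 80, 80, 80, 80, 0, 0, 0],
)

```text
time_s: 42.65
eef_pos: [0.5593, 0.1149, 0.1796]
eef_rot: [0.001, 0.035, 0.999, 0.001]
wrist_force: [-0.1, 2.6, 2.2]
opening: 0.214
grasp_force: 58.6
```

Call:
send_rows(
  dr=[
    [0, 0, 0],
    [0, 0, 0],
    [0, 0, 0],
    [0, 0, 0],
    [0, 0, 0],
    [0, 0, 0],
    [0, 0, 0],
    [0, 0, 0],
  ],
  xyz=[
    [0, 0, 0],
    [0, 0, 0],
    [0, 0, 0],
    [0, 0, 0],
    [0, 0, 0],
    [0, 0, 0],
    [0, 0, 0],
    [0, 0, 0],
  ],
  jaw=[0, 0, 0, 0, 0, 0, 0, 0],
)

```text
time_s: 43.65
eef_pos: [0.5593, 0.1148, 0.1796]
eef_rot: [0.001, 0.035, 0.999, 0.001]
wrist_force: [0.4, 5.5, 5.0]
opening: 0.215
grasp_force: 58.7
```

```bash
python3 - <<'E'
from h import *
o=ctrl.get_obs();p,M=tool();print(p,o["wrist_force"],o["torque"],np.degrees(np.arctan2(M[1,1],M[0,1])),o["q"][5])
E
```

```text
[0.55930226 0.114804   0.17957565] [0.37683628 5.5307032  4.96100814] [ 0.8703088  -0.01194212 -0.04859284] 86.04020997883649 -1.5084017473634557
```

Call:
send_rows(
  dr=[
    [0, 0, 0.9],
    [0, 0, 1.8],
    [0, 0, 2.7],
    [0, 0, 3.6],
    [0, 0, 4.5],
    [0, 0, 5.4],
    [0, 0, 6.2],
    [0, 0, 7],
  ],
  xyz=[
    [0, 0, 0],
    [0, 0, 0],
    [0, 0, 0],
    [0, 0, 0.1],
    [0, 0, 0.1],
    [0, 0, 0.1],
    [0, 0, 0.2],
    [0, 0, 0.2],
  ],
  jaw=[0, 0, 0, 0, 0, 0, 0, 0],
)

```text
time_s: 44.65
eef_pos: [0.5595, 0.1148, 0.1782]
eef_rot: [0.001, 0.392, 0.92, 0.001]
wrist_force: [-0.6, 5.0, 8.0]
opening: 0.217
grasp_force: 59.1
```

Call:
send_rows(
  dr=[
    [0, 0, 0.9],
    [0, 0, 1.8],
    [0, 0, 2.7],
    [0, 0, 3.6],
    [0, 0, 4.5],
    [0, 0, 5.4],
    [0, 0, 6.2],
    [0, 0, 6.7],
  ],
  xyz=[
    [0, 0, 0],
    [0, 0, 0],
    [0, 0, 0.1],
    [0, 0, 0.1],
    [0, 0, 0.2],
    [0, 0, 0.2],
    [0, 0, 0.2],
    [0, 0, 0.2],
  ],
  jaw=[0, 0, 0, 0, 0, 0, 0, 0],
)

```text
time_s: 45.65
eef_pos: [0.5599, 0.1147, 0.1768]
eef_rot: [0.001, 0.683, 0.73, 0.002]
wrist_force: [-2.1, 5.4, 11.0]
opening: 0.214
grasp_force: 59.4
```

```bash
python3 - <<'E'
from h import *
o=ctrl.get_obs();p,M=tool();print(p,o["wrist_force"],o["torque"],np.degrees(np.arctan2(M[1,1],M[0,1])),o["q"][5],o["opening"])
E
```

```text
[0.55985446 0.11470977 0.17684761] [-2.13984089  5.36957949 11.01494656] [0.85210922 0.15948072 0.66942007] 3.785249801163615 -0.07244423294747374 0.21417791239558065
```

Call:
send_rows(
  dr=[
    [0, 0, 0.5],
    [0, 0, 0.8],
    [0, 0, 0.8],
    [0, 0, 0.8],
    [0, 0, 0.8],
    [0, 0, 0],
    [0, 0, 0],
    [0, 0, 0],
  ],
  xyz=[
    [0, 0, 0],
    [0, 0, 0],
    [0, 0, 0],
    [0, 0, 0],
    [0, 0, 0],
    [0, 0, 0],
    [0, 0, 0],
    [0, 0, 0],
  ],
  jaw=[0, 0, 0, 0, 0, 0, 80, 80],
)

```text
time_s: 46.65
eef_pos: [0.5582, 0.1136, 0.174]
eef_rot: [-0.0, 0.683, 0.73, -0.0]
wrist_force: [-0.9, 1.1, 0.1]
opening: 0.635
grasp_force: 0.0
```

Call:
send_rows(
  dr=[
    [0, 0, 0],
    [0, 0, 0],
    [0, 0, 0],
    [0, 0, 0],
    [0, 0, 0],
    [0, 0, 0],
    [0, 0, 0],
    [0, 0, 0],
  ],
  xyz=[
    [0, 0, 0],
    [0, 0, 0],
    [0, 0, -4],
    [0, 0, -9],
    [0, 0, -12],
    [0, 0, -12],
    [0, 0, -12],
    [0, 0, -12],
  ],
  jaw=[80, 80, 80, 80, 80, 80, 80, 80],
)

```text
time_s: 47.65
eef_pos: [0.5576, 0.1139, 0.2923]
eef_rot: [-0.001, 0.683, 0.73, -0.001]
wrist_force: [0.0, -0.5, -0.1]
opening: 0.799
grasp_force: 0.0
```

```bash
python3 - <<'E'
from h import *
c=ctrl.calibration("wrist");p,M=tool();print(p)
a=ctrl.camera("wrist")[:,:,::-1];cv2.imwrite("pics/w6.png",a)
# dark, elongated blob on the lid around the expected handle
u,v=proj("wrist",chest(0,-.065,.18),c).astype(int);print(u,v)
x0,y0=max(u-110,0),max(v-110,0);g=cv2.cvtColor(a[y0:v+110,x0:u+110],cv2.COLOR_BGR2GRAY)
n,l,s,cc=cv2.connectedComponentsWithStats((g<55).astype(np.uint8))
for i in range(1,n):
    if s[i,4]>150:
        q=np.argwhere(l==i)[:,::-1].astype(np.float32);r=cv2.minAreaRect(q);b=cv2.boxPoints(r)+[x0,y0]
        e=sorted([(np.linalg.norm(b[k]-b[(k+1)%4]),k) for k in range(4)])
        k1,k2=e[0][1],e[1][1];A,B=[at("wrist",(b[k]+b[(k+1)%4])/2,.181,c) for k in(k1,k2)]
        d=B-A;print(s[i],r,"yaw",np.degrees(np.arctan2(d[1],d[0])),np.hypot(*d[:2]),((A+B)/2).round(3))
E
```

```text
[0.55764938 0.11386899 0.29227868]
318 245
[   0  159   23   61 1088] ((11.0, 189.0), (60.0, 22.0), 90.0) yaw -92.27438898736446 0.050702850685036986 [0.492 0.048 0.181]
[189 186  31  34 787] ((204.0, 202.5), (33.0, 30.0), 90.0) yaw -79.54850651670301 0.02906347851546997 [0.635 0.046 0.181]
```

View pics/w6.png

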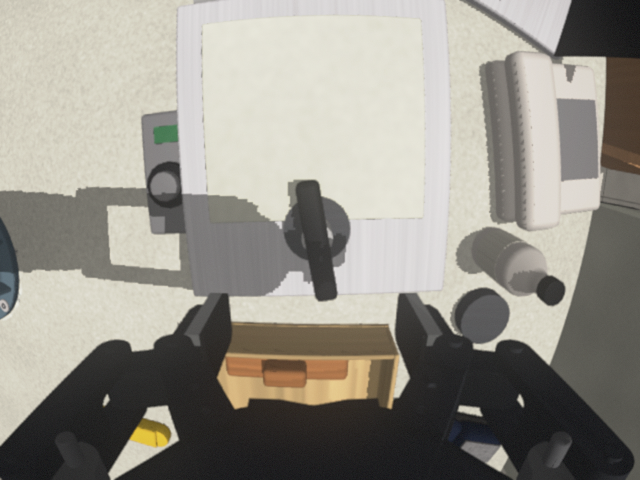

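The bar now lies across the edge, from (309,183) to (327,298), and the button is at (165,186). I'll check the bar angle against the chest.

```bash
python3 - <<'E'
from h import *
c=ctrl.calibration("wrist")
A=lambda p,z:at("wrist",p,z,c)
a=A((309,183),.181);b=A((327,298),.181);d=b-a;print(np.degrees(np.arctan2(d[1],d[0])),np.hypot(*d[:2]),((a+b)/2))
e=[A(p,.133) for p in[(195,296),(442,291),(177,8),(450,10)]];print([x.round(4) for x in e])
f=e[1]-e[0];print("front edge yaw",np.degrees(np.arctan2(f[1],f[0])))
for k in (0,1):
  f=e[2+k]-e[k];print("side yaw",np.degrees(np.arctan2(f[1],f[0]))-90)
for z in(.085,.095):print("btn",A((165,186),z))
E
```

```text
-77.45081721520894 0.07983736878468559 [0.56060112 0.11493862 0.181     ]
[array([0.4596, 0.0469, 0.133 ]), array([0.6714, 0.0655, 0.133 ]), array([0.4372, 0.2875, 0.133 ]), array([0.6536, 0.2998, 0.133 ])]
front edge yaw 5.020201357738763
side yaw 5.315779319157556
side yaw 4.3401238361336
btn [0.41576325 0.13377258 0.085     ]
btn [0.41992638 0.13521526 0.095     ]
```

Call:
send_rows(
  dr=[
    [0, 0, -1.4],
    [0, 0, -1.4],
    [0, 0, -1.4],
    [0, 0, -1.4],
    [0, 0, -1.4],
    [0, 0, -1.4],
    [0, 0, -1.4],
    [0, 0, -1.4],
  ],
  xyz=[
    [0, 0.1, 3],
    [0, 0.1, 7],
    [0, 0.1, 10],
    [0, 0.1, 11.7],
    [0, 0.1, 11.7],
    [0, 0.1, 11.7],
    [0, 0.1, 11.7],
    [0, 0.1, 11.7],
  ],
  jaw=[80, 80, 80, 80, 80, 0, 0, 0],
)

```text
time_s: 48.7
eef_pos: [0.56, 0.1139, 0.1788]
eef_rot: [0.001, 0.628, 0.778, 0.0]
wrist_force: [-0.7, -0.5, 5.4]
opening: 0.211
grasp_force: 58.6
```

Call:
send_rows(
  dr=[
    [0, 0, 0],
    [0, 0, 0],
    [0, 0, 0.5],
    [0, 0, 1],
    [0, 0, 1.5],
    [0, 0, 2],
    [0, 0, 2.4],
    [0, 0, 2.4],
  ],
  xyz=[
    [0, 0, 0],
    [0, 0, 0],
    [0, 0, 0],
    [0, 0, 0],
    [0, 0, 0],
    [0, 0, 0],
    [0, 0, 0],
    [0, 0, 0],
  ],
  jaw=[0, 0, 0, 0, 0, 0, 0, 0],
)

```text
time_s: 49.7
eef_pos: [0.5599, 0.1138, 0.1788]
eef_rot: [0.001, 0.72, 0.694, 0.0]
wrist_force: [-2.0, -1.0, 6.5]
opening: 0.214
grasp_force: 58.9
```

```bash
python3 - <<'E'
from h import *
o=ctrl.get_obs();p,M=tool();print(p,o["wrist_force"],o["torque"],np.degrees(np.arctan2(M[1,1],M[0,1])),o["q"][5],o["opening"])
E
```

```text
[0.55987657 0.11378626 0.17877842] [-2.01373981 -0.99337537  6.48467821] [-0.2227406   0.46782441  0.79760432] -2.0894013784896215 0.030183777393002934 0.21419560722276415
```

Call:
send_rows(
  dr=[
    [0, 0, 0],
    [0, 0, 0],
    [0, 0, 0],
    [0, 0, 0],
    [0, 0, 0],
    [0, 0, 0],
    [0, 0, 0],
    [0, 0, 0],
  ],
  xyz=[
    [0, 0, 0],
    [0, 0, 0],
    [0, 0, 0],
    [0, 0, -4],
    [0, 0, -9],
    [0, 0, -12],
    [0, 0, -12],
    [0, 0, -12],
  ],
  jaw=[80, 80, 80, 80, 80, 80, 80, 80],
)

```text
time_s: 50.7
eef_pos: [0.5589, 0.114, 0.2959]
eef_rot: [-0.001, 0.72, 0.694, -0.001]
wrist_force: [-0.6, 0.3, 0.5]
opening: 0.796
grasp_force: 0.0
```

```bash
cat > bar.py <<'E'
from h import *
def bar(a,c,th):
    u,v=proj("wrist",chest(0,-.065,.181),c).astype(int);w=75
    g=cv2.cvtColor(a[v-w:v+w,u-w:u+w],cv2.COLOR_BGR2GRAY)
    n,l,s,cc=cv2.connectedComponentsWithStats((g<th).astype(np.uint8))
    i=1+np.argmax(s[1:,4]);q=np.argwhere(l==i)[:,::-1].astype(np.float32);r=cv2.minAreaRect(q);b=cv2.boxPoints(r)+[u-w,v-w]
    L=[np.linalg.norm(b[k]-b[(k+1)%4]) for k in range(4)];k=int(np.argmin(L))
    A,B=[at("wrist",(b[j]+b[(j+1)%4])/2,.181,c) for j in(k,(k+2)%4)]
    d=B-A;print(th,s[i,4],r[1],"yaw",np.degrees(np.arctan2(d[1],d[0])),np.hypot(*d[:2]),((A+B)/2).round(3))
E
python3 - <<'E'
from bar import *
c=ctrl.calibration("wrist");p,M=tool();print(p)
a=ctrl.camera("wrist")[:,:,::-1];cv2.imwrite("pics/w7.png",a)
for t in(35,45,55,65):bar(a,c,t)
c5=np.load("cal5.npy",allow_pickle=True).item()
print("check on w5 (-4.3)");[bar(cv2.imread("pics/w5.png"),c5,t) for t in(35,45,55,65)]
E
```

```text
[0.55893256 0.11396123 0.29593537]Traceback (most recent call last):
  File "<stdin>", line 4, in <module>
  File "bar.py", line 6, in bar
    i=1+np.argmax(s[1:,4]);q=np.argwhere(l==i)[:,::-1].astype(np.float32);r=cv2.minAreaRect(q);b=cv2.boxPoints(r)+[u-w,v-w]
        ~~~~~~~~~^^^^^^^^^
    return _wrapfunc(a, 'argmax', axis=axis, out=out, **kwds)
    return bound(*args, **kwds)
ValueError: attempt to get argmax of an empty sequence
```

```bash
python3 - <<'E'
from bar import *
c=ctrl.calibration("wrist");c5=np.load("cal5.npy",allow_pickle=True).item()
for f,k in(("w7",c),("w5",c5)):
  print(f)
  for t in(60,70,80,90):
    try:bar(cv2.imread(f"pics/{f}.png"),k,t)
    except ValueError:print(t,"none")
E
```

```text
w7
60 1001 (77.27363586425781, 23.69063377380371) yaw -85.31957835902553 0.0548145043828651 [0.56  0.103 0.181]
70 2589 (117.1215591430664, 47.37052917480469) yaw -75.06569529122234 0.08095760852064401 [0.557 0.115 0.181]
80 3312 (115.71660614013672, 53.61182403564453) yaw -67.24407764960664 0.07959022528616895 [0.56  0.116 0.181]
90 3456 (115.88562774658203, 54.24433898925781) yaw 112.3184591667295 0.07973300156581567 [0.559 0.116 0.181]
w5
60 1099 (25.597265243530273, 64.91241455078125) yaw 175.43535755634036 0.042270327446227364 [0.538 0.116 0.181]
70 2348 (41.59294509887695, 120.9976577758789) yaw -6.169440949582859 0.08211366060305483 [0.557 0.109 0.181]
80 3227 (43.96085739135742, 122.75862121582031) yaw 174.17076534428915 0.08341593453094898 [0.558 0.108 0.181]
90 3372 (45.160987854003906, 123.24235534667969) yaw 174.5000892149189 0.08377683441838352 [0.558 0.108 0.181]
```

```bash
python3 - <<'E'
from h import *
L=[("w5",(350,61),"cal5.npy"),("w4",(203,267),"cal4.npy"),("w1",(168,270),"cal1.npy")]
S=np.zeros((3,3));v=np.zeros(3)
for f,p,k in L:
    o,d=ray("wrist",p,np.load(k,allow_pickle=True).item());d/=np.linalg.norm(d);P=np.eye(3)-np.outer(d,d);S+=P;v+=P@o
print(np.linalg.solve(S,v)); go([.42,.135,.15],YC)
E
```

```text
[0.41897909 0.13665256 0.08771431]
pos [0.5587 0.114  0.2954] xyz cm [  1.57 -13.89  14.58] dr [-0.03 -0.   -1.3 ] rows>= 3.2
```

Call:
send_rows(
  dr=[
    [0, 0, -1],
    [0, 0, -1.3],
    [0, 0, -1.3],
    [0, 0, -1.3],
    [0, 0, -1.3],
    [0, 0, -1.3],
    [0, 0, -1.3],
    [0, 0, -1.3],
  ],
  xyz=[
    [0.5, -5, 0],
    [1, -10, 0],
    [1.6, -14, 3],
    [1.6, -14, 8],
    [1.6, -14, 13],
    [1.6, -14, 15],
    [1.6, -14, 15],
    [1.6, -14, 15],
  ],
  jaw=[0, 0, 0, 0, 0, 0, 0, 0],
)

```text
time_s: 51.75
eef_pos: [0.4204, 0.1353, 0.1476]
eef_rot: [0.0, 0.672, 0.741, 0.0]
wrist_force: [0.4, -0.1, 0.2]
opening: 0.0
grasp_force: 0.0
```

```bash
python3 - <<'E'
from h import *
print(ctrl.get_obs()["wrist_force"]); go([.419,.136,.107],YC)
E
```

```text
[ 0.37349625 -0.14654889  0.15052934]
pos [0.4204 0.1353 0.1476] xyz cm [ 0.09 -0.14  4.06] dr [ 0. -0.  0.] rows>= 0.6
```

Call:
send_rows(
  dr=[
    [0, 0, 0],
    [0, 0, 0],
    [0, 0, 0],
    [0, 0, 0],
    [0, 0, 0],
    [0, 0, 0],
    [0, 0, 0],
    [0, 0, 0],
  ],
  xyz=[
    [0, -0.1, 2],
    [0, -0.1, 3],
    [0, -0.1, 3.5],
    [0, -0.1, 4],
    [0, -0.1, 4],
    [0, -0.1, 4],
    [0, -0.1, 4],
    [0, -0.1, 4],
  ],
  jaw=[0, 0, 0, 0, 0, 0, 0, 0],
)

```text
time_s: 52.75
eef_pos: [0.4204, 0.1353, 0.1139]
eef_rot: [0.001, 0.671, 0.741, -0.0]
wrist_force: [-28.4, -4.4, 67.5]
opening: 0.003
grasp_force: 33.7
```

Call:
send_rows(
  dr=[
    [0, 0, 0],
    [0, 0, 0],
    [0, 0, 0],
    [0, 0, 0],
    [0, 0, 0],
    [0, 0, 0],
    [0, 0, 0],
    [0, 0, 0],
  ],
  xyz=[
    [0, 0, -1.2],
    [0, 0, -1.2],
    [0, 0, -2.5],
    [0, 0, -4],
    [0, 0, -6],
    [0, 0, -6],
    [0, 0, -6],
    [0, 0, -6],
  ],
  jaw=[0, 0, 0, 0, 0, 0, 0, 0],
)

```text
time_s: 53.75
eef_pos: [0.4186, 0.1351, 0.1665]
eef_rot: [-0.001, 0.672, 0.741, -0.001]
wrist_force: [0.7, -0.9, 0.1]
opening: -0.001
grasp_force: 0.0
```

```bash
python3 - <<'E'
from h import *
print(ctrl.get_obs()["wrist_force"],tool()[0])
a=ctrl.camera("side")[:,:,::-1];cv2.imwrite("pics/sd1.png",a)
b=ctrl.camera("scene")[:,:,::-1];cv2.imwrite("pics/s6.png",b)
E
```

```text
[ 0.69780061 -0.9035764   0.06630864] [0.41864393 0.13512019 0.16649182]
```

Call:
send_rows(
  dr=[
    [0, 0, 0],
    [0, 0, 0],
    [0, 0, 0],
    [0, 0, 0],
    [0, 0, 0],
    [0, 0, 0],
    [0, 0, 0],
    [0, 0, 0],
  ],
  xyz=[
    [0, -0.3, 2],
    [0, -0.3, 3],
    [0, -0.3, 4],
    [0, -0.3, 4.6],
    [0, -0.3, 4.8],
    [0, -0.3, 4.9],
    [0, -0.3, 4.9],
    [0, -0.3, 4.9],
  ],
  jaw=[0, 0, 0, 0, 0, 0, 0, 0],
)

```text
time_s: 54.85
eef_pos: [0.4163, 0.1349, 0.1185]
eef_rot: [0.0, 0.672, 0.741, 0.0]
wrist_force: [-1.9, -0.4, 4.2]
opening: 0.001
grasp_force: 1.4
```

Call:
send_rows(
  dr=[
    [0, 0, 0],
    [0, 0, 0],
    [0, 0, 0],
    [0, 0, 0],
    [0, 0, 0],
    [0, 0, 0],
    [0, 0, 0],
    [0, 0, 0],
  ],
  xyz=[
    [0, 0, 0.1],
    [0, 0, 0.2],
    [0, 0, 0.2],
    [0, 0, 0.2],
    [0, 0, 0.2],
    [0, 0, 0.2],
    [0, 0, 0.2],
    [0, 0, 0.2],
  ],
  jaw=[0, 0, 0, 0, 0, 0, 0, 0],
)

```text
time_s: 55.85
eef_pos: [0.4164, 0.1349, 0.1163]
eef_rot: [0.0, 0.672, 0.741, 0.0]
wrist_force: [-1.4, -0.1, 4.1]
opening: -0.0
grasp_force: 2.0
```

Call:
send_rows(
  dr=[
    [0, 0, 0],
    [0, 0, 0],
    [0, 0, 0],
    [0, 0, 0],
    [0, 0, 0],
    [0, 0, 0],
    [0, 0, 0],
    [0, 0, 0],
  ],
  xyz=[
    [0, 0, 0.1],
    [0, 0, 0.2],
    [0, 0, 0.2],
    [0, 0, 0.2],
    [0, 0, 0.2],
    [0, 0, 0.2],
    [0, 0, 0.2],
    [0, 0, 0.2],
  ],
  jaw=[0, 0, 0, 0, 0, 0, 0, 0],
)

```text
time_s: 56.85
eef_pos: [0.4164, 0.1349, 0.1149]
eef_rot: [0.0, 0.672, 0.741, 0.0]
wrist_force: [-3.9, -0.4, 11.0]
opening: 0.002
grasp_force: 5.7
```

Call:
send_rows(
  dr=[
    [0, 0, 0],
    [0, 0, 0],
    [0, 0, 0],
    [0, 0, 0],
    [0, 0, 0],
    [0, 0, 0],
    [0, 0, 0],
    [0, 0, 0],
  ],
  xyz=[
    [0, 0, -2],
    [0, 0, -5],
    [0, 0, -10],
    [0, 0, -16],
    [0, 0, -18],
    [0, 0, -18],
    [0, 0, -18],
    [0, 0, -18],
  ],
  jaw=[0, 0, 0, 0, 0, 0, 0, 0],
)

```text
time_s: 57.85
eef_pos: [0.4154, 0.1348, 0.2924]
eef_rot: [-0.001, 0.672, 0.741, -0.001]
wrist_force: [0.1, 0.7, 0.6]
opening: 0.002
grasp_force: 0.0
```

```bash
python3 - <<'E'
from h import *
b=ctrl.camera("scene")[:,:,::-1];a=cv2.imread("pics/s6.png")
d=cv2.absdiff(a,b).max(2)
print("crate-area change",(d[240:450,100:360]>60).mean().round(4))
o=cv2.imread("pics/scene0.png");d=cv2.absdiff(o,b).max(2)
for n,(y0,y1,x0,x1) in dict(tin=(340,385,390,440),bottle=(280,350,430,470),shoe=(370,480,290,370),yellow=(230,300,125,175),toe=(355,405,140,190)).items(): print(n,(d[y0:y1,x0:x1]>60).mean().round(3))
print(ctrl.hand_in())
E
```

```text
crate-area change 0.0
tin 0.0
bottle 0.0
shoe 0.0
yellow 0.0
toe 0.063
the job is handed in; nothing more can be done
None
```

The job is handed in at 58 s of the 210 s allowed: brush in the crate, all four lasts standing in the chest, lid shut and latched, then start pressed. The first press overshot to about 68 N at the wrist, under the 120 N limit, and I read it as the fingertips bottoming the button rather than the gripper body pressing on something.

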